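Nest the tea tumblers on their bamboo rack

ROBOT

A 6-joint arm with a two-finger parallel gripper is mounted at the origin on the work surface. World frame = base frame: x ahead of the robot, y to its left, z up, the work surface at z = 0. Lengths are in mm, angles in rad, forces in N, time in s.
With the tool pointing down it reaches from about 325 to 775 mm from the base axis. Payload 5.5 kg.
Tool frame: the origin (TCP) lies at the very end of the fingers, on their centre line; the grasp point (between the pads) lies 19 mm behind it (env.grasp_offset is the distance from the TCP to the grasp point, in mm); z points along the fingers, y is the line along which they close (so a half turn about z gives the same grasp; the last joint's range is limited). The gripper opens to 88 mm and grips with 3 to 60 N. Pads are 20 mm wide; open, the fingers measure 115 mm over their backs; the gripper's body (75 mm by 178 mm) begins 61 mm behind the grasp point.
Start: joints at [-1.247, 0.091, 1.231, -0, 1.82, -0.057], TCP at [222.999, -557.035, 222.631] pointing down, gripper open.
Joint ranges: [-2.87, 2.87], [-0.86, 2.18], [0.17, 2.46], [-1.51, 4.65], [0.06, 2.69], [-2.65, 2.65]. Speed limits (rad/s): [2.57, 2.57, 3.01, 3.14, 3.14, 3.14].

INTERFACE

Orientations are given as a unit quaternion [x, y, z, w].
In Python, from station import sensors, cams, workorder, env gives the robot as it stands.
- The arm moves only by the tool arm_command, never from a script. Its argument "steps" is a list of rows, each an object of numbers: "dx", "dy", "dz": the shift along the tool's x, y, z in mm; "wx", "wy", "wz": the turn, a rotation vector about the tool's x, y, z in degrees; "jaw": the opening, from 0 (shut) to 1 (fully open). In form: [{"dx": .., "dy": .., "dz": .., "wx": .., "wy": .., "wz": .., "jaw": ..}, ...]. A call has 1 to 8 rows; each row is the pose to reach, as a shift and turn from the pose commanded when the call began, along the tool's axes at that moment; what a row does not reach only later rows make up. A row lasts 1/8 s, in which the tool goes at most 62.5 mm and 10.7 degrees, less where a joint would pass 70% of its speed; a pose out of reach is approached as far as the arm can. A call with a gripper value outside its range is refused whole. The fingers move at their own pace and stop on an object; the grip force is fixed at half the most. Time passes only in rows, so rows that repeat a pose let the fingers close. It gives the time, the measured TCP pose, the force, the opening and the grip force at its end, in the units of the state.
- sensors.get_state(): the state, without advancing time (a new reading comes with each control period).
- cams.capture(name): name is "scene" or "top" or "wrist"; returns the picture (400x640x3 uint8, red, green, blue); there is no depth.
- cams.calibration(name): a dict with "fx", "fy", "cx", "cy" (pixels), "dist_coeffs" ([k1, k2, p1, p2, k3] as OpenCV has them; the pictures are not rectified), "origin" and "rotation" of the camera in the world; the wrist camera has in their place "mount" (4x4, takes a point from camera to tool coordinates, whose origin is the TCP and whose axes are the flange's). Camera axes: x right, y down, z forward; pixel columns grow to the right and rows downward; lengths in mm; the calibration is good to about 2 mm. A picture is of the moment at which its call begins: read the wrist's pose just before it. calibration takes no time and is no camera call.
- workorder.sign_off(): hands the job in; it is judged then, once.
Trained networks look in the newest picture that a camera, given by its name, has taken for a name from the list of things; names that differ only in an ending like _2 or _b are one class to them, and where a whole thing is asked for, a point or a joint stands for the part that bears it (a point fixed in the world has none). Each returns a list of dicts, best first, with "confidence" (0 to 1); they miss things now and then, are a little off and sometimes report something else, mostly with a low value. They report only what shows in the picture. A call takes as long as a camera call. They do not tell look-alikes from the thing itself.
- cams.regions_of(camera, thing): "pixels" (400x640 bool, what is visible of it) and "extent" ([left, top, width, height] in pixels, round what is visible of it).
- cams.place_of(camera, thing): "point" ([row, column] in pixels: a listed point, or the origin of a listed thing).
The state is a dict: "time_s": time; "joint_pos": joint angles; "joint_velocities": joint speeds; "tau": joint torques, N m; "ee_pos": TCP position; "tcp_rot": TCP orientation; "contact_force": force on the tool from outside, world axes, zero at the start; "ft_torque": the same for the moment, N m; "grip_width": opening from 0.0 (shut) to 1.0 (fully open); "finger_force": force on a finger pad.
Only numpy, scipy, OpenCV 4.12 (cv2) and the standard library are available. Lean on these libraries where they do the work, as an engineer would, in place of code of your own. Each camera call takes 0.05 s, during which the arm holds its last target. There are 200 camera calls.

TASK

Put the nesting porcelain tumblers away: the largest already lies on the bamboo rack, the other two lie on the rests beside it. Slide the middle one bottom first under the bridge and fully home inside the largest, and after that the smallest fully home inside the middle one, so that the nested set ends lying on the rack up against its end board. It is porcelain: push gently, without ramming the end board, and leave the teapot, the plate and the plant where they are.

Things in the scene. Friction and masses are not known exactly. Their poses are not given: they have to be found in the camera images.
- cup_large: The largest white porcelain tumbler: round, 90 mm long, 76 mm across outside at the mouth (70 inside), tapering to 70 outside 34 mm from the underside, then to a rounded bottom 28 mm narrower; wall 3, floor 5 mm. Origin: centre of its underside; its -x axis runs along its axis out through the mouth. Lies on the rack behind the bridge, mouth towards the robot.
- cup_mid: The middle white porcelain tumbler: round, 90 mm long, 63 mm across outside at the mouth (57 inside), tapering to 57 outside 34 mm from the underside, then to a rounded bottom 28 mm narrower; wall 3, floor 5 mm. Origin: centre of its underside; its -x axis runs along its axis out through the mouth. Starts lying on one of the rests, mouth roughly towards the robot.
- cup_small: The smallest white porcelain tumbler: round, 90 mm long, 50 mm across outside at the mouth (44 inside), tapering to 44 outside 34 mm from the underside, then to a rounded bottom 28 mm narrower; wall 3, floor 5 mm. Origin: centre of its underside; its -x axis runs along its axis out through the mouth. Starts lying on the other rest, mouth roughly towards the robot.
- cup_large_rim (a point): centre of the largest tumbler's mouth, on its axis, 90 mm from its origin
- cup_mid_rim (a point): centre of the middle tumbler's mouth, on its axis, 90 mm from its origin
- cup_small_rim (a point): centre of the smallest tumbler's mouth, on its axis, 90 mm from its origin
- rack: Fixed bamboo rack; tumblers lie along its x axis, bottoms towards +x, on two dowels 12 mm thick, 28 mm apart: centres 18 mm above the table from x = -119 to -3 mm, then a far pair at 14 mm, x = 12 to 120. End board at x = 119 mm, front cross-bar at -116 (16 mm high). Origin: on the table under the lane's middle; x along the lane, away from the robot.
- rack_stop (a point): centre of the inner face of the rack's end board (75 mm high), 45 mm above the table
- rack_bridge (a point): middle of the underside of the bridge's bar, which crosses the lane: rack x = 7 to 29 mm, underside 135, top 149 mm above the table, posts 142 mm apart inside. The largest tumbler, up against the end board, has its mouth under the bar's far edge; each smaller one, fully home, stands out 5 mm from the next larger, still under the bar.
- rest_a: Fixed low bamboo rest, two dowels like the rack's (12 mm thick, 28 mm apart, centres 14 mm up) and 96 mm long along its x axis; a tumbler lies on it along x. Origin: on the table, under its centre.
- rest_b: A second rest, the same as rest_a.
- teapot: Bystander: dark green cast-iron teapot, 164 mm across, 165 mm high with its hoop handle; origin at the centre of its underside.
- plate: Bystander: square white plate, 165 mm a side, with a biscuit and a wire tea infuser on it; origin at the centre of its underside.
- succulent: Bystander: small plant in a pale pot, 88 mm across, about 115 mm high; origin at the centre of its underside.
Mind the look-alikes: they are no part of the job. Leave any orange or red look-alike of the cup_small alone.

How it is judged:
By the outcome, as a careful person would: the job done as asked, in the order asked, and still so for the second after the job is handed in, with the robot touching nothing.
It also fails if it takes over 72 s, if anything falls off the work surface, if the arm or the gripper's body presses on something with over 40 N, if the wrist force passes 120 N, or if a joint passes its speed limit or range.

## Working session

There is one attempt and no reset: what is moved stays moved. The work goes in short steps, Python scripts to look and compute and a tool call to move; the robot and the scene stay as the last step left them, time stands still between calls to the robot, and variables do not carry over. Pictures are saved under pics/ and viewed, at most 10 in all, crops included, and the job is handed in when it is done.

Besides the shell and the picture viewer there is one more tool, called after "Call:" in YAML: its name, and indented under it one key for each argument. arm_command: Moves the arm, as the interface text tells. Its arguments: {"type":"object","properties":{"steps":{"type":"array"}},"required":["steps"]}

```bash
mkdir -p pics; ls; cat > h.py <<'E'
import numpy as np, cv2
from station import sensors,cams,workorder,env
from scipy.spatial.transform import Rotation as R
def cam(n,st=None):
    c=cams.calibration(n);K=np.array([[c['fx'],0,c['cx']],[0,c['fy'],c['cy']],[0,0,1]]);d=np.array(c['dist_coeffs'],float)
    if 'mount' in c:
        st=st or sensors.get_state();M=np.array(c['mount']);Rt=R.from_quat(st['tcp_rot']).as_matrix()
        return K,d,Rt@M[:3,3]+np.array(st['ee_pos']),Rt@M[:3,:3]
    return K,d,np.array(c['origin'],float),np.array(c['rotation'],float).reshape(3,3)
def ray(C,rc):
    K,d,o,Rm=C;p=cv2.undistortPoints(np.array([[[rc[1],rc[0]]]],float),K,d)[0,0]
    v=Rm@np.array([p[0],p[1],1]);return o,v/np.linalg.norm(v)
def tri(rs):
    A=sum(np.eye(3)-np.outer(v,v) for o,v in rs);b=sum((np.eye(3)-np.outer(v,v))@o for o,v in rs)
    x=np.linalg.solve(A,b);return x,max(np.linalg.norm((np.eye(3)-np.outer(v,v))@(x-o)) for o,v in rs)
def atz(C,rc,z):
    o,v=ray(C,rc);return o+v*(z-o[2])/v[2]
def proj(C,P):
    K,d,o,Rm=C;q=cv2.projectPoints((Rm.T@(np.array(P,float)-o)).reshape(1,1,3),np.eye(3)[0]*0,np.zeros(3),K,d)[0].ravel();return q[::-1]
E
python3 - <<'E'
from h import *
st=sensors.get_state();print(st)
im={n:cams.capture(n) for n in('scene','top')}
for n in im: cv2.imwrite(f'pics/{n}.png',im[n][:,:,::-1])
C={n:cam(n) for n in im}
for n in C:print(n,C[n][2].round(),C[n][3].round(2).tolist(),C[n][0][0,0])
for t in ['cup_large','cup_mid','cup_small','cup_large_rim','cup_mid_rim','cup_small_rim','rack','rack_stop','rack_bridge','rest_a','rest_b','teapot','plate','succulent']:
    r={n:cams.place_of(n,t) for n in im}
    for n in r: print(t,n,[(np.round(x['point']).tolist(),round(x['confidence'],2)) for x in r[n][:3]])
    if r['scene'] and r['top']:
        x,e=tri([ray(C[n],r[n][0]['point']) for n in r]);print('   ',x.round(1),round(e,1))
E
```

```text
pics
{'time_s': 0.0, 'joint_pos': array([-1.24670300e+00,  9.18241235e-02,  1.23186199e+00,  4.08090954e-05,
        1.81982568e+00, -5.66766123e-02]), 'joint_velocities': array([ 0.00032034, -0.00033959, -0.00039671,  0.00042748, -0.00088438,
       -0.00143349]), 'tau': array([-1.45622427e-03, -4.46448934e+01, -4.06451583e+01,  6.94954488e-02,
        2.92484765e-02, -1.28251372e-04]), 'ee_pos': array([ 222.90886959, -556.7300691 ,  221.54119137]), 'tcp_rot': array([ 9.81930057e-01,  1.89241756e-01, -1.08317265e-04, -9.53642592e-04]), 'contact_force': array([-0.79753897,  0.62875735,  0.51187506]), 'ft_torque': array([-0.01493104,  0.04523426,  0.00990918]), 'finger_force': 0.0, 'grip_width': 1.0057782602904561}Traceback (most recent call last):
  File "<stdin>", line 5, in <module>
  File "h.py", line 9, in cam
    return K,d,np.array(c['origin'],float),np.array(c['rotation'],float).reshape(3,3)
                                           ~~~~~~~~~~~~~~~~~~~~~~~~~~~~~~~~~~~~~^^^^^
ValueError: cannot reshape array of size 4 into shape (3,3)
```

```bash
sed -i "s/np.array(c\['rotation'\],float).reshape(3,3)/R.from_quat(c['rotation']).as_matrix()/" h.py
python3 - <<'E'
from h import *
im={n:cams.capture(n) for n in('scene','top')}
for n in im: cv2.imwrite(f'pics/{n}.png',im[n][:,:,::-1])
C={n:cam(n) for n in im}
for n in C:print(n,C[n][2].round(),C[n][3].round(2).tolist(),C[n][0][0,0])
for t in ['cup_large','cup_mid','cup_small','cup_large_rim','cup_mid_rim','cup_small_rim','rack','rack_stop','rack_bridge','rest_a','rest_b','teapot','plate','succulent']:
    r={n:cams.place_of(n,t) for n in im}
    for n in r: print(t,n,[(np.round(x['point']).tolist(),round(x['confidence'],2)) for x in r[n][:3]])
    if r['scene'] and r['top']:
        x,e=tri([ray(C[n],r[n][0]['point']) for n in r]);print('   ',x.round(1),round(e,1))
E
```

```text
scene [1026.  485.  951.] [[-0.76, 0.5, -0.41], [0.65, 0.59, -0.49], [-0.01, -0.63, -0.77]] 412.42829586478024
top [ 363.  -53. 1624.] [[0.03, -0.99, 0.14], [-1.0, -0.03, -0.0], [0.01, -0.14, -0.99]] 519.9720372579468
cup_large scene [([243.0, 299.0], 0.77), ([242.0, 300.0], 0.38)]
cup_large top [([154.0, 299.0], 0.71)]
    [7.054e+02 2.000e-01 5.890e+01] 2.4
cup_mid scene [([255.0, 417.0], 0.55)]
cup_mid top [([223.0, 229.0], 0.74)]
    [489.6 211.5  36.8] 4.2
cup_small scene [([172.0, 297.0], 0.88), ([226.0, 255.0], 0.86), ([322.0, 280.0], 0.76)]
cup_small top [([142.0, 343.0], 0.9), ([281.0, 437.0], 0.59), ([111.0, 263.0], 0.58)]
    [674.3 -94.  241. ] 42.1
cup_large_rim scene [([226.0, 326.0], 0.85)]
cup_large_rim top [([184.0, 297.0], 0.71)]
    [614.4   3.3  55. ] 0.2
cup_mid_rim scene [([235.0, 437.0], 0.88), ([170.0, 302.0], 0.53)]
cup_mid_rim top [([250.0, 227.0], 0.8)]
    [408.6 209.7  48.7] 3.2
cup_small_rim scene [([204.0, 267.0], 0.93), ([92.0, 306.0], 0.82), ([317.0, 319.0], 0.61)]
cup_small_rim top [([133.0, 247.0], 0.94), ([301.0, 461.0], 0.82), ([236.0, 380.0], 0.7
[... 367 characters left out ...]
 ] 53.7
rest_a scene [([168.0, 302.0], 0.72), ([244.0, 295.0], 0.72), ([253.0, 423.0], 0.68)]
rest_a top [([221.0, 373.0], 0.51), ([235.0, 226.0], 0.49)]
    [ 512.  -233.1   19.1] 0.4
rest_b scene [([168.0, 302.0], 0.72), ([244.0, 295.0], 0.72), ([253.0, 423.0], 0.68)]
rest_b top [([221.0, 373.0], 0.51), ([235.0, 226.0], 0.49)]
    [ 512.  -233.1   19.1] 0.4
teapot scene [([178.0, 234.0], 0.81), ([172.0, 292.0], 0.42)]
teapot top [([167.0, 410.0], 0.56)]
    [ 688.2 -355.    -4.1] 0.4
plate scene [([336.0, 404.0], 0.72)]
plate top [([169.0, 197.0], 0.89)]
    [660.6 331.2   1.9] 7.3
succulent scene [([137.0, 284.0], 0.82)]
succulent top [([236.0, 428.0], 0.7)]
    [ 464.  -403.6    2. ] 8.7
```

View pics/scene.png

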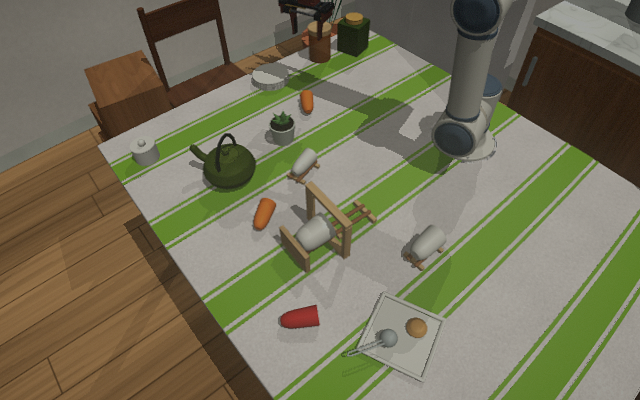

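View pics/top.png

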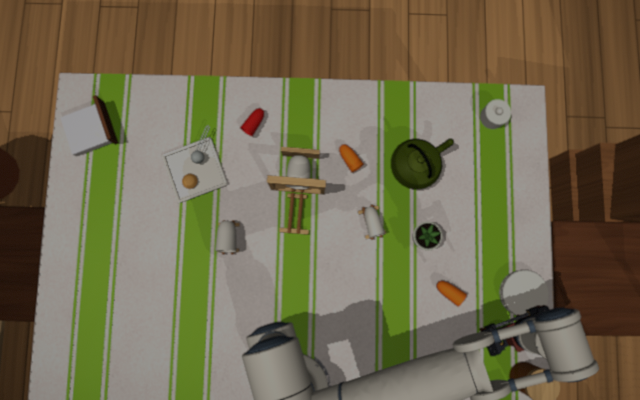

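The scene view shows the rack with the bridge and the large cup (≈315,232). The white cup at (430,240) is the mid and the one at (305,163) is the small. The orange and red cups are decoys. The top view agrees: mid at (228,237), small at (373,222), rack running slightly off vertical from (295,230) to (300,150).

Call:
arm_command:
  steps:
    - {"dx": 380, "dy": -205, "dz": -110, "wz": 21.8, "jaw": 1}
    - {"dx": 380, "dy": -205, "dz": -110, "wz": 21.8, "jaw": 1}
    - {"dx": 380, "dy": -205, "dz": -110, "wz": 21.8, "jaw": 1}
    - {"dx": 380, "dy": -205, "dz": -110, "wz": 21.8, "jaw": 1}
    - {"dx": 380, "dy": -205, "dz": -110, "wz": 21.8, "jaw": 1}
    - {"dx": 380, "dy": -205, "dz": -110, "wz": 21.8, "jaw": 1}
    - {"dx": 380, "dy": -205, "dz": -110, "wz": 21.8, "jaw": 1}
    - {"dx": 380, "dy": -205, "dz": -110, "wz": 21.8, "jaw": 1}

```text
validation failed for argument at $.st...
```

```bash
cat > look.py <<'E'
from h import *
import sys,pickle
tag=sys.argv[1];things=sys.argv[2:]
st=sensors.get_state();im=cams.capture('wrist');cv2.imwrite(f'pics/w_{tag}.png',im[:,:,::-1]);C=cam('wrist',st)
print(st['time_s'],st['ee_pos'].round(1),'tool x',R.from_quat(st['tcp_rot']).as_matrix()[:,0].round(3),'z',R.from_quat(st['tcp_rot']).as_matrix()[:,2].round(3))
D={'C':C}
for t in things:
    D[t]=[(x['point'],x['confidence']) for x in cams.place_of('wrist',t)[:3]]
    print(t,[(np.round(p,1).tolist(),round(c,2),atz(C,p,45).round(1).tolist()) for p,c in D[t]])
pickle.dump(D,open(f'{tag}.pkl','wb'))
E
python3 -c "
from h import *
print(cams.calibration('wrist'))"
python3 look.py s1 cup_small cup_small_rim rest_a rack_bridge
```

```text
{'fx': 292.1814969582262, 'fy': 292.1814969582262, 'cx': 322.10551184912856, 'cy': 202.80739806550665, 'dist_coeffs': array([-0.02011384,  0.        ,  0.        ,  0.        ,  0.        ]), 'mount': array([[-4.44734072e-04, -9.69277532e-01, -2.45969241e-01,
         6.67177088e+01],
       [ 9.99999428e-01, -6.70363438e-04,  8.33577405e-04,
        -3.56083191e-01],
       [-9.72856636e-04, -2.45968730e-01,  9.69277276e-01,
        -1.60970694e+02],
       [ 0.00000000e+00,  0.00000000e+00,  0.00000000e+00,
         1.00000000e+00]])}
1.6 [ 223.  -557.   222.6] tool x [ 0.928  0.372 -0.   ] z [ 0. -0. -1.]
cup_small [([62.3, 258.2], 0.67, [323.9, -443.0, 45.0])]
cup_small_rim [([127.0, 298.9], 0.8, [277.1, -507.3, 45.0])]
rest_a []
rack_bridge []
```

View pics/w_s1.png

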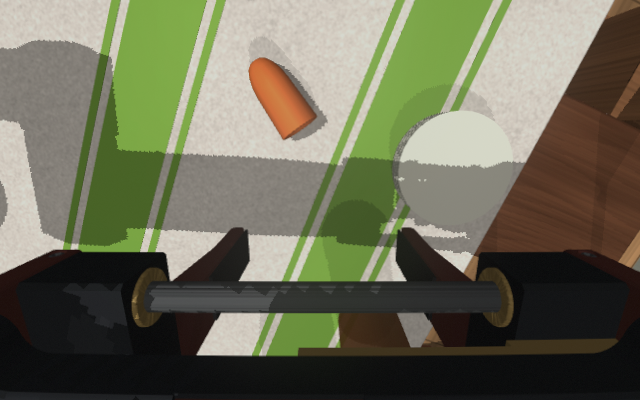

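The picture shows only an orange decoy cup at (285,95), and the move was refused. I'll retry with all keys given.

Call:
arm_command:
  steps:
    - {"dx": 200, "dy": -100, "dz": -110, "wx": 0, "wy": 0, "wz": 10, "jaw": 1}
    - {"dx": 380, "dy": -205, "dz": -110, "wx": 0, "wy": 0, "wz": 21.8, "jaw": 1}
    - {"dx": 380, "dy": -205, "dz": -110, "wx": 0, "wy": 0, "wz": 21.8, "jaw": 1}
    - {"dx": 380, "dy": -205, "dz": -110, "wx": 0, "wy": 0, "wz": 21.8, "jaw": 1}
    - {"dx": 380, "dy": -205, "dz": -110, "wx": 0, "wy": 0, "wz": 21.8, "jaw": 1}
    - {"dx": 380, "dy": -205, "dz": -110, "wx": 0, "wy": 0, "wz": 21.8, "jaw": 1}
    - {"dx": 380, "dy": -205, "dz": -110, "wx": 0, "wy": 0, "wz": 21.8, "jaw": 1}
    - {"dx": 380, "dy": -205, "dz": -110, "wx": 0, "wy": 0, "wz": 21.8, "jaw": 1}

```text
time_s: 2.85
ee_pos: [501.4, -222.6, 333.6]
tcp_rot: [1.0, 0.003, 0.001, 0.0]
contact_force: [0.0, -0.6, 0.2]
grip_width: 1.001
finger_force: 0.0
```

```bash
python3 look.py s2 cup_small cup_small_rim rest_a rack rack_stop cup_large_rim
```

```text
2.85 [ 501.4 -222.6  333.6] tool x [1.    0.005 0.002] z [ 0.002 -0.    -1.   ]
cup_small [([0.0, 260.0], 0.68, [739.3, -136.9, 45.0]), ([139.3, 319.3], 0.62, [553.2, -218.2, 45.0])]
cup_small_rim [([194.6, 335.0], 0.77, [468.0, -243.2, 45.0]), ([52.9, 300.1], 0.6, [672.8, -190.8, 45.0])]
rest_a [([198.7, 73.4], 0.88, [459.6, 176.2, 45.0])]
rack [([117.8, 184.7], 0.67, [584.0, -18.0, 45.0])]
rack_stop [([24.8, 167.5], 0.97, [709.1, -6.5, 45.0]), ([189.4, 420.9], 0.68, [477.1, -378.2, 45.0])]
cup_large_rim [([47.6, 412.3], 0.2, [680.8, -349.0, 45.0])]
```

Call:
arm_command:
  steps:
    - {"dx": 30, "dy": -120, "dz": 40, "wx": 0, "wy": 0, "wz": 0, "jaw": 1}
    - {"dx": 30, "dy": -120, "dz": 40, "wx": 0, "wy": 0, "wz": 0, "jaw": 1}
    - {"dx": 30, "dy": -120, "dz": 40, "wx": 0, "wy": 0, "wz": 0, "jaw": 1}
    - {"dx": 30, "dy": -120, "dz": 40, "wx": 0, "wy": 0, "wz": 0, "jaw": 1}

```text
time_s: 3.7
ee_pos: [529.2, -106.3, 292.7]
tcp_rot: [1.0, -0.0, -0.0, 0.0]
contact_force: [-0.8, -0.4, 0.0]
grip_width: 1.004
finger_force: 0.0
```

```bash
python3 look.py s3 cup_small cup_small_rim rest_a rack rack_stop rack_bridge cup_large_rim cup_large
```

```text
3.7 [ 529.2 -106.3  292.7] tool x [ 1. -0. -0.] z [-0.    -0.001 -1.   ]
cup_small [([10.7, 339.4], 0.87, [739.2, -128.2, 45.0]), ([159.5, 395.8], 0.63, [554.3, -209.2, 45.0])]
cup_small_rim [([68.2, 381.4], 0.93, [672.4, -183.6, 45.0]), ([219.0, 418.5], 0.89, [467.5, -247.9, 45.0]), ([47.5, 237.6], 0.55, [697.3, 1.6, 45.0])]
rest_a [([187.6, 402.3], 0.81, [514.5, -220.9, 45.0]), ([225.6, 130.8], 0.68, [457.5, 177.6, 45.0])]
rack [([133.6, 252.7], 0.71, [589.6, -11.9, 45.0]), ([116.7, 239.8], 0.4, [611.9, 4.3, 45.0])]
rack_stop [([37.5, 243.1], 0.96, [709.0, -6.2, 45.0])]
rack_bridge [([120.4, 217.1], 0.92, [607.2, 35.4, 45.0]), ([46.4, 241.6], 0.64, [698.6, -3.7, 45.0])]
cup_large_rim [([118.1, 238.7], 0.81, [610.1, 5.9, 45.0])]
cup_large [([44.1, 241.9], 0.93, [701.3, -4.2, 45.0])]
```

Call:
arm_command:
  steps:
    - {"dx": -40, "dy": -220, "dz": -40, "wx": 0, "wy": 0, "wz": 0, "jaw": 1}
    - {"dx": -40, "dy": -220, "dz": -40, "wx": 0, "wy": 0, "wz": 0, "jaw": 1}
    - {"dx": -40, "dy": -220, "dz": -40, "wx": 0, "wy": 0, "wz": 0, "jaw": 1}
    - {"dx": -40, "dy": -220, "dz": -40, "wx": 0, "wy": 0, "wz": 0, "jaw": 1}
    - {"dx": -40, "dy": -220, "dz": -40, "wx": 0, "wy": 0, "wz": 0, "jaw": 1}
    - {"dx": -40, "dy": -220, "dz": -40, "wx": 0, "wy": 0, "wz": 0, "jaw": 1}

```text
time_s: 4.9
ee_pos: [489.6, 113.9, 332.4]
tcp_rot: [1.0, 0.0, -0.0, 0.0]
contact_force: [-0.2, 0.2, -0.2]
grip_width: 0.998
finger_force: 0.0
```

```bash
python3 look.py s4 cup_mid cup_mid_rim rest_a rack rack_stop rack_bridge cup_large_rim cup_large
```

```text
4.9 [489.6 113.9 332.4] tool x [ 1.  0. -0.] z [-0.    -0.001 -1.   ]
cup_mid [([169.8, 262.0], 0.92, [495.0, 206.3, 45.0])]
cup_mid_rim [([227.2, 265.7], 0.7, [401.9, 205.1, 45.0])]
rest_a [([157.2, 526.8], 0.92, [514.8, -201.3, 45.0]), ([83.2, 420.1], 0.53, [620.4, -27.6, 45.0])]
rack [([107.7, 392.4], 0.87, [586.4, 10.6, 45.0])]
rack_stop [([16.4, 411.5], 0.85, [706.9, -9.2, 45.0]), ([88.3, 400.1], 0.53, [613.3, 0.9, 45.0])]
rack_bridge [([84.5, 417.2], 0.66, [618.6, -23.5, 45.0]), ([20.6, 405.0], 0.61, [701.6, -0.6, 45.0]), ([161.1, 526.3], 0.32, [508.8, -201.6, 45.0])]
cup_large_rim [([89.1, 401.3], 0.89, [612.2, -0.9, 45.0])]
cup_large [([22.3, 406.7], 0.59, [699.5, -3.1, 45.0])]
```

Call:
arm_command:
  steps:
    - {"dx": -20, "dy": -110, "dz": 20, "wx": 0, "wy": 0, "wz": 0, "jaw": 1}
    - {"dx": -20, "dy": -110, "dz": 20, "wx": 0, "wy": 0, "wz": 0, "jaw": 1}
    - {"dx": -20, "dy": -110, "dz": 20, "wx": 0, "wy": 0, "wz": 0, "jaw": 1}
    - {"dx": -20, "dy": -110, "dz": 20, "wx": 0, "wy": 0, "wz": 0, "jaw": 1}

```text
time_s: 5.85
ee_pos: [469.5, 224.1, 312.8]
tcp_rot: [1.0, 0.0, 0.0, 0.0]
contact_force: [0.2, 0.3, 0.3]
grip_width: 0.999
finger_force: 0.0
```

```bash
python3 look.py s5 cup_mid cup_mid_rim rest_a rack rack_stop rack_bridge cup_large_rim cup_large
python3 - <<'E'
import pickle
from h import *
D={k:pickle.load(open(k+'.pkl','rb')) for k in('s2','s3','s4','s5')}
for t in ['cup_small','cup_small_rim','cup_mid','cup_mid_rim','rack','rack_stop','rack_bridge','cup_large_rim','cup_large']:
    v=[(k,ray(D[k]['C'],D[k][t][0][0])) for k in D if D[k].get(t)]
    import itertools
    for a,b in itertools.combinations(v,2):
        x,e=tri([a[1],b[1]]);print(t,a[0],b[0],x.round(1),round(e,1))
a=cv2.imread('pics/w_s3.png');b=cv2.imread('pics/w_s5.png')
cv2.imwrite('pics/c1.png',np.vstack([a[:300],b[:300]]))
E
```

```text
5.85 [469.5 224.1 312.8] tool x [1.    0.001 0.   ] z [ 0. -0. -1.]
cup_mid [([152.2, 329.8], 0.64, [503.3, 212.9, 45.0])]
cup_mid_rim [([218.1, 333.0], 0.57, [403.3, 207.3, 45.0])]
rest_a [([148.4, 600.1], 0.93, [510.3, -185.9, 45.0])]
rack [([95.0, 466.5], 0.87, [582.6, 22.6, 45.0])]
rack_stop []
rack_bridge [([61.2, 528.8], 0.77, [627.3, -58.6, 45.0])]
cup_large_rim [([70.9, 491.1], 0.95, [614.3, -7.9, 45.0])]
cup_large [([3.6, 496.2], 0.83, [696.8, -4.1, 45.0])]
cup_small s2 s3 [ 752.2 -130.2    9.7] 0.6
cup_small_rim s2 s3 [ 578.6 -166.5  445.8] 61.4
cup_mid s4 s5 [497.2 211.2  26.9] 4.8
cup_mid_rim s4 s5 [399.9 206.8  36.6] 0.8
rack s2 s3 [587.2  -4.   13.1] 2.1
rack s2 s4 [587.4   1.    3.6] 1.9
rack s2 s5 [586.5   2.    1.2] 0.9
rack s3 s4 [589.3  -0.6  -3.4] 0.4
rack s3 s5 [ 5.884e+02 -5.000e-01 -4.400e+00] 0.4
rack s4 s5 [589.   -1.4  -6.2] 0.8
rack_stop s2 s3 [709.4  -5.9  43.8] 0.1
rack_stop s2 s4 [706.9  -8.3  48.4] 1.1
rack_stop s3 s4 [706.3  -7.7  50.3] 1.1
rack_bridge s3 s4 [605.4   4.2 135.5] 0.7
rack_bridge s3 s5 [606.    3.2 138.9] 1.4
rack_bridge s4 s5 [605.3   7.4 145.2] 0.7
cup_large_rim s2 s3 [ 560.4 -170.3  642.9] 31.1
cup_large_rim s2 s4 [470.4  74.5 969.6] 159.8
cup_large_rim s2 s5 [  887.   -637.7 -1062.8] 72.3
cup_large_rim s3 s4 [610.1   2.4  58.1] 0.5
cup_large_rim s3 s5 [610.3   1.3  62.3] 0.8
cup_large_rim s4 s5 [609.4   5.6  70.2] 0.3
cup_large s3 s4 [701.1  -3.7  42.4] 0.8
cup_large s3 s5 [699.3  -4.5  44.3] 2.1
cup_large s4 s5 [697.2  -2.5  47.9] 1.4
```

View pics/c1.png

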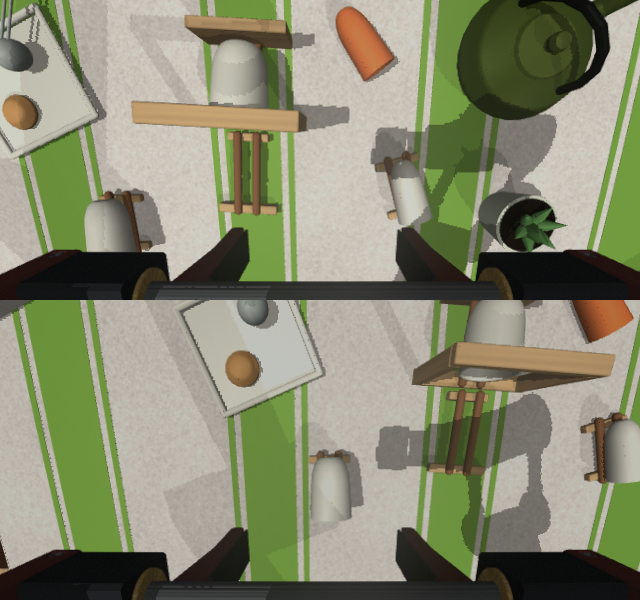

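The composite shows two views. In s3 the rack lane is at cols 236–262 with the bridge at row 115, and the small cup is at (408,190). In s5 the mid cup is at (331,190), with the rack to its right. Next I'll fit the poses precisely: silhouettes for the cups, detected points for the rack.

```bash
cat > fit.py <<'E'
from h import *
from scipy.optimize import minimize,least_squares
def cuppts(Rm): # Rm mouth radius ; x measured from underside toward mouth
    P=[]
    for s,r in [(0,Rm-17),(3,Rm-11),(8,Rm-7.5),(18,Rm-4.5),(34,Rm-3),(62,Rm-1.5),(90,Rm)]:
        a=np.linspace(0,2*np.pi,40,endpoint=False);P.append(np.c_[0*a-s,r*np.cos(a),r*np.sin(a)])
    return np.vstack(P)
def hullmask(C,W):
    K,d,o,Rc=C;q=cv2.projectPoints((W-o)@Rc,np.zeros(3),np.zeros(3),K,d)[0]
    m=np.zeros((1600,2560),np.uint8);cv2.fillConvexPoly(m,cv2.convexHull((q*4+1.5).astype(np.int32)),1)
    return cv2.resize(m*255,(640,400),interpolation=cv2.INTER_AREA)/255.
def fitcup(Rm,views,x0,pitch):
    P=cuppts(Rm)
    def W(p): return P@R.from_euler('zy',[p[3],-pitch if False else pitch]).as_matrix().T+p[:3]
    def cost(q):
        p=np.array([q[0],q[1],q[2],q[3]/50]);c=0
        for C,m in views:
            h=hullmask(C,W(p));c+=1-np.minimum(h,m).sum()/np.maximum(h,m).sum()
        return c/len(views)
    x0=np.array([x0[0],x0[1],x0[2],x0[3]*50])
    s=np.vstack([x0]+[x0+8*e for e in np.eye(4)])
    r=minimize(cost,x0,method='Nelder-Mead',options=dict(initial_simplex=s,maxiter=300,xatol=.05,fatol=1e-4))
    p=r.x.copy();p[3]/=50;return p,r.fun
def best(cam_,t,near,C):
    g=[x for x in cams.regions_of(cam_,t)]
    z=proj(C,near)
    g=[x for x in g if np.hypot(*(np.argwhere(x['pixels']).mean(0)-z))<40]
    return g[0]['pixels'].astype(float) if g else None
E
python3 - <<'E'
from fit import *
import pickle
vs=[]
for n in('wrist','top','scene'):
    C=cam(n);m=best(n,'cup_mid',[450,209,45],C)
    if m is not None: vs.append((n,C,m));print(n,m.sum())
for sel in (['wrist'],['top'],['scene'],['wrist','top','scene']):
    v=[(C,m) for n,C,m in vs if n in sel]
    if v: print(sel,*fitcup(31.5,v,[496,211,43.5,0.03],0.059))
D={k:pickle.load(open(k+'.pkl','rb')) for k in('s2','s3','s4','s5')}
M={'rack_stop':(119,0,45),'rack_bridge':(18,0,135),'rack':(0,0,0),'cup_large_rim':(29,0,56),'cup_large':(118,0,51)}
def res(p,out=False):
    c,s=np.cos(p[2]),np.sin(p[2]);r=[];L=[]
    for k in D:
        for t in M:
            for x,cf in D[k].get(t,[])[:1]:
                a=M[t];e=proj(D[k]['C'],[p[0]+c*a[0]-s*a[1],p[1]+s*a[0]+c*a[1],a[2]])-x
                if np.hypot(*e)<25: L.append((k,t,e.round(1).tolist()))
                r+=list(np.clip(e,-25,25))
    return L if out else np.array(r)
f=least_squares(res,[588,0,-.05],loss='soft_l1');print('rack',f.x.round(3));print(*res(f.x,True),sep='\n')
E
```

```text
wrist 2357.0
top 635.0
scene 760.0
['wrist'] [4.95365386e+02 2.13983699e+02 3.75836898e+01 4.83502907e-02] 0.037620725817267386
['top'] [4.94720570e+02 2.10389146e+02 5.44545166e+01 1.40698003e-02] 0.06597175521183596
['scene'] [4.93177850e+02 2.13786934e+02 4.09279885e+01 8.14210773e-02] 0.08415914245266487
['wrist', 'top', 'scene'] [4.96223885e+02 2.12701678e+02 4.49426555e+01 2.59950290e-02] 0.07588456562364165
rack [ 5.86827e+02  2.34300e+00 -6.50000e-02]
('s2', 'rack_stop', [2.8, -0.5])
('s2', 'rack', [-0.8, -0.0])
('s3', 'rack_stop', [2.9, -0.5])
('s3', 'rack_bridge', [-0.1, 2.9])
('s3', 'rack', [1.4, -2.4])
('s3', 'cup_large_rim', [-4.8, 1.6])
('s3', 'cup_large', [-4.2, -0.5])
('s4', 'rack_stop', [1.0, -2.8])
('s4', 'rack_bridge', [1.2, 2.5])
('s4', 'rack', [1.7, -1.4])
('s4', 'cup_large_rim', [-3.7, 1.3])
('s4', 'cup_large', [-5.7, 3.2])
('s5', 'rack_bridge', [3.3, -0.9])
('s5', 'rack', [0.5, -0.6])
('s5', 'cup_large_rim', [-2.8, -1.5])
('s5', 'cup_large', [-8.6, 4.4])
```

```bash
python3 - <<'E'
from h import *
import pickle
D={k:pickle.load(open(k+'.pkl','rb')) for k in('s3','s5')}
for p in ([586.8,2.3,-.065],[587.5,1,-.055]):
  c,s=np.cos(p[2]),np.sin(p[2])
  for k in D:
    im=cv2.imread(f'pics/w_{k}.png')
    for a in [(-112,14,18),(-112,-14,18),(-3,14,18),(-3,-14,18),(-116,0,16),(18,-70,149),(18,70,149)]:
      w=[p[0]+c*a[0]-s*a[1],p[1]+s*a[0]+c*a[1],a[2]];q=proj(D[k]['C'],w)
      print(k,a,q[::-1].round(1))
      if p[0]<587: cv2.circle(im,(int(round(q[1])),int(round(q[0]))),1,(255,0,0),-1)
    if p[0]<587:
      o=(200,80) if k=='s3' else (410,20)
      cv2.imwrite(f'pics/d_{k}.png',cv2.resize(im[o[1]-0:o[1]+150,(120 if k=='s3' else 410):(310 if k=='s3' else 600)],None,fx=4,fy=4,interpolation=2)[:600,:780])
a=cv2.imread('pics/d_s3.png');b=cv2.imread('pics/d_s5.png');cv2.imwrite('pics/d.png',cv2.resize(np.vstack([a,b]),None,fx=.5,fy=.5,interpolation=3))
E
```

```text
s3 (-112, 14, 18) [238.1 208.7]
s3 (-112, -14, 18) [256.2 209.9]
s3 (-3, 14, 18) [237.8 136.8]
s3 (-3, -14, 18) [256.9 138. ]
s3 (-116, 0, 16) [247.5 211.4]
s3 (18, -70, 149) [284.7 124.4]
s3 (18, 70, 149) [146.2 115.7]
s5 (-112, 14, 18) [449.8 168.7]
s5 (-112, -14, 18) [467.3 169.9]
s5 (-3, 14, 18) [462.1  95.6]
s5 (-3, -14, 18) [480.5  97. ]
s5 (-116, 0, 16) [457.5 171.6]
s5 (18, -70, 149) [601.1  67.6]
s5 (18, 70, 149) [471.2  56.1]
s3 (-112, 14, 18) [239.7 208.4]
s3 (-112, -14, 18) [257.8 209.4]
s3 (-3, 14, 18) [238.6 136.4]
s3 (-3, -14, 18) [257.8 137.4]
s3 (-116, 0, 16) [249. 211.]
s3 (18, -70, 149) [285.8 122.9]
s3 (18, 70, 149) [147.2 115.7]
s5 (-112, 14, 18) [451.4 168.4]
s5 (-112, -14, 18) [468.9 169.4]
s5 (-3, 14, 18) [463.   95.2]
s5 (-3, -14, 18) [481.5  96.4]
s5 (-116, 0, 16) [459.1 171.2]
s5 (18, -70, 149) [602.5  66.2]
s5 (18, 70, 149) [472.2  56.1]
```

View pics/d.png

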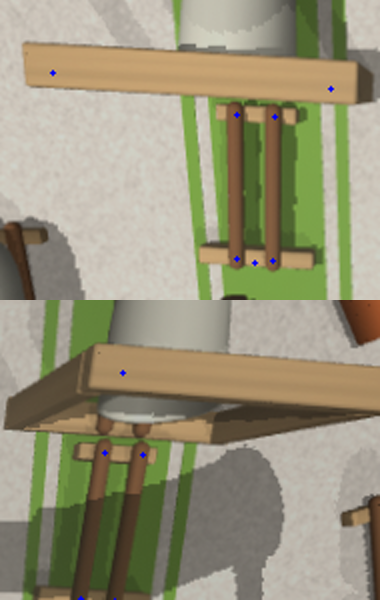

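The overlay shows the dowel dots (236/273 in s3) lying on the dowels. The bridge dots and far dowel ends need about +4 mm in x. I take the rack as about (591, 2.3, yaw −0.058), with the large cup roughly 9 mm short of the board. Next is a helper for the moves.

```bash
cat > mv.py <<'E'
from h import *
import sys
# usage: mv.py x y z yawdeg tiltdeg  [bx by bz byaw btilt = commanded pose now, else measured]
a=list(map(float,sys.argv[1:]))
def pose(v):
    return np.array(v[:3]),R.from_euler('z',v[3],degrees=True)*R.from_matrix(np.diag([1,-1,-1.]))*R.from_euler('y',v[4],degrees=True)
p,r=pose(a[:5])
if len(a)>5: p0,r0=pose(a[5:])
else: st=sensors.get_state();p0,r0=np.array(st['ee_pos']),R.from_quat(st['tcp_rot']);print(p0.round(1),st['joint_pos'].round(2))
print('d',r0.inv().apply(p-p0).round(1),'w',(r0.inv()*r).as_rotvec(degrees=True).round(2))
E
python3 mv.py 405 209 140 2.6 50
```

```text
[469.5 224.4 312.7] [ 0.38 -0.09  1.25 -0.    1.98  1.95]
d [-64.5  15.3 172.7] w [ 1.13 49.99 -2.43]
```

Call:
arm_command:
  steps:
    - {"dx": -30, "dy": 7, "dz": 50, "wx": 0.2, "wy": 10, "wz": -0.5, "jaw": 1}
    - {"dx": -60, "dy": 15, "dz": 100, "wx": 0.4, "wy": 20, "wz": -1, "jaw": 1}
    - {"dx": -64.5, "dy": 15, "dz": 150, "wx": 0.7, "wy": 30, "wz": -1.5, "jaw": 1}
    - {"dx": -64.5, "dy": 15, "dz": 172, "wx": 0.9, "wy": 40, "wz": -2, "jaw": 1}
    - {"dx": -64.5, "dy": 15, "dz": 172, "wx": 1.1, "wy": 50, "wz": -2.4, "jaw": 1}
    - {"dx": -64.5, "dy": 15, "dz": 172, "wx": 1.1, "wy": 50, "wz": -2.4, "jaw": 1}
    - {"dx": -64.5, "dy": 15, "dz": 172, "wx": 1.1, "wy": 50, "wz": -2.4, "jaw": 1}

```text
time_s: 7.32
ee_pos: [424.6, 240.1, 136.9]
tcp_rot: [0.909, 0.016, 0.417, 0.003]
contact_force: [0.5, -0.1, -0.1]
grip_width: 1.0
finger_force: 0.0
```

```bash
python3 look.py s6 cup_mid cup_mid_rim; python3 mv.py 435.6 210.5 36 2.6 50;python3 - <<'E'
from fit import *
C=cam('wrist');cams
m=best('wrist','cup_mid',[450,210,45],C)
print(None if m is None else fitcup(31.5,[(C,m)],[496,213,44,0.04],0.059))
E
```

```text
7.325 [424.6 240.1 136.9] tool x [0.652 0.032 0.758] z [ 0.758  0.007 -0.652]
cup_mid [([225.1, 350.8], 0.92, [493.0, 211.8, 45.0]), ([99.7, 497.3], 0.33, [707.5, -3.6, 45.0])]
cup_mid_rim [([318.0, 358.7], 0.87, [405.3, 208.0, 45.0])]
[425.9 239.4 139.4] [ 0.86 -0.86  2.32 -0.68  1.13  2.52]
d [-73.   27.4  74.5] w [ 1.6   0.63 -0.1 ]
(array([ 4.97477821e+02,  2.10933691e+02,  4.19827812e+01, -5.65493368e-04]), np.float64(0.34978984648535205))
```

View pics/w_s6.png

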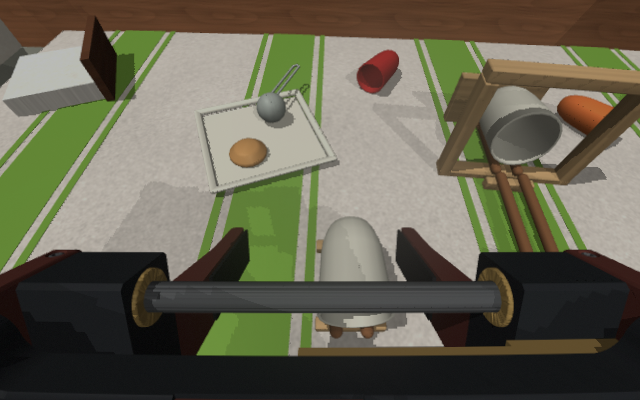

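The view shows the mid cup at (352,270) between the fingers and the large cup's mouth at (525,137) under the bridge. Joint 2 is at its limit with this tilt. I'll grasp the mid cup vertically, lay it on the dowels, and push it home with the tool tilted.

```bash
python3 mv.py 420 210 140 2.6 0
```

```text
[426.  239.2 139.5] [ 0.86 -0.86  2.32 -0.68  1.13  2.52]
d [-4.3 29.1 -5.1] w [  1.46 -49.38  -0.82]
```

Call:
arm_command:
  steps:
    - {"dx": -4, "dy": 29, "dz": -5, "wx": 1.0, "wy": -25, "wz": -0.4, "jaw": 1}
    - {"dx": -4, "dy": 29, "dz": -5, "wx": 1.0, "wy": -25, "wz": -0.4, "jaw": 1}
    - {"dx": -4, "dy": 29, "dz": -5, "wx": 1.5, "wy": -49.4, "wz": -0.8, "jaw": 1}
    - {"dx": -4, "dy": 29, "dz": -5, "wx": 1.5, "wy": -49.4, "wz": -0.8, "jaw": 1}
    - {"dx": -4, "dy": 29, "dz": -5, "wx": 1.5, "wy": -49.4, "wz": -0.8, "jaw": 1}
    - {"dx": -4, "dy": 29, "dz": -5, "wx": 1.5, "wy": -49.4, "wz": -0.8, "jaw": 1}

```text
time_s: 8.28
ee_pos: [421.7, 209.4, 138.6]
tcp_rot: [1.0, 0.022, -0.001, 0.001]
contact_force: [-0.3, -0.9, -0.4]
grip_width: 1.001
finger_force: 0.0
```

```bash
python3 mv.py 420 209.8 29 2.6 0; python3 look.py s7 cup_mid cup_mid_rim cup_large_rim; python3 - <<'E'
from h import *
print(sensors.get_state()['tcp_rot'].round(4))
E
```

```text
[421.7 209.4 138.6] [ 0.39 -0.26  1.71 -0.    1.69  1.92]
d [ -1.4  -0.6 109.6] w [ 0.06  0.13 -0.11]
8.275 [421.7 209.4 138.6] tool x [ 0.999  0.043 -0.002] z [-0.002 -0.001 -1.   ]
cup_mid [([115.5, 326.5], 0.91, [499.0, 209.1, 45.0])]
cup_mid_rim [([223.6, 319.1], 0.89, [403.8, 211.4, 45.0])]
cup_large_rim [([119.3, 322.5], 0.34, [495.8, 212.3, 45.0])]
[9.997e-01 2.350e-02 7.000e-04 2.000e-04]
```

Call:
arm_command:
  steps:
    - {"dx": -1, "dy": -1, "dz": 50, "wx": 0, "wy": 0, "wz": 0, "jaw": 1}
    - {"dx": -1, "dy": -1, "dz": 90, "wx": 0, "wy": 0, "wz": 0, "jaw": 1}
    - {"dx": -1, "dy": -1, "dz": 109.5, "wx": 0, "wy": 0, "wz": 0, "jaw": 1}
    - {"dx": -1, "dy": -1, "dz": 109.5, "wx": 0, "wy": 0, "wz": 0, "jaw": 0.8}
    - {"dx": -1, "dy": -1, "dz": 109.5, "wx": 0, "wy": 0, "wz": 0, "jaw": 0.5}
    - {"dx": -1, "dy": -1, "dz": 109.5, "wx": 0, "wy": 0, "wz": 0, "jaw": 0.5}
    - {"dx": -1, "dy": -1, "dz": 109.5, "wx": 0, "wy": 0, "wz": 0, "jaw": 0.5}
    - {"dx": -1, "dy": -1, "dz": 109.5, "wx": 0, "wy": 0, "wz": 0, "jaw": 0.5}

```text
time_s: 9.48
ee_pos: [419.2, 211.5, 30.6]
tcp_rot: [1.0, 0.023, 0.0, 0.0]
contact_force: [-1.2, -0.2, 7.2]
grip_width: 0.711
finger_force: 29.9
```

Call:
arm_command:
  steps:
    - {"dx": 0, "dy": 0, "dz": -30, "wx": 0, "wy": 0, "wz": 0, "jaw": 0.5}
    - {"dx": 0, "dy": 0, "dz": -65, "wx": 0, "wy": 0, "wz": 0, "jaw": 0.5}
    - {"dx": 0, "dy": 0, "dz": -65, "wx": 0, "wy": 0, "wz": 0, "jaw": 0.5}

```text
time_s: 9.85
ee_pos: [420.1, 212.0, 96.7]
tcp_rot: [1.0, 0.023, 0.002, -0.001]
contact_force: [0.9, -0.7, -2.6]
grip_width: 0.71
finger_force: 29.9
```

```bash
python3 mv.py 496 7.8 95 -3.3 0
```

```text
[420.1 212.   96.7] [ 0.4  -0.26  1.78 -0.    1.61  1.92]
d [ 66.2 207.5   1.7] w [-0.07 -0.2   5.98]
```

Call:
arm_command:
  steps:
    - {"dx": 10, "dy": 30, "dz": 2, "wx": 0, "wy": 0, "wz": 1, "jaw": 0.5}
    - {"dx": 25, "dy": 75, "dz": 2, "wx": 0, "wy": 0, "wz": 3, "jaw": 0.5}
    - {"dx": 41, "dy": 125, "dz": 2, "wx": 0, "wy": 0, "wz": 4.5, "jaw": 0.5}
    - {"dx": 57, "dy": 175, "dz": 2, "wx": 0, "wy": 0, "wz": 6, "jaw": 0.5}
    - {"dx": 64, "dy": 200, "dz": 2, "wx": 0, "wy": 0, "wz": 6, "jaw": 0.5}
    - {"dx": 66, "dy": 207, "dz": 2, "wx": 0, "wy": 0, "wz": 6, "jaw": 0.5}
    - {"dx": 66, "dy": 207, "dz": 2, "wx": 0, "wy": 0, "wz": 6, "jaw": 0.5}

```text
time_s: 10.72
ee_pos: [493.6, 7.9, 90.9]
tcp_rot: [1.0, -0.029, -0.002, 0.0]
contact_force: [-0.7, 0.0, -2.4]
grip_width: 0.706
finger_force: 29.9
```

```bash
python3 look.py s8 cup_mid cup_mid_rim cup_large_rim rack_bridge rack_stop; python3 mv.py 496 7.8 38 -3.3 0
```

```text
10.725 [493.6   7.9  90.9] tool x [ 0.998 -0.058 -0.003] z [-0.003 -0.    -1.   ]
cup_mid [([108.5, 326.6], 0.55, [573.1, 0.3, 45.0])]
cup_mid_rim []
cup_large_rim [([43.1, 320.0], 0.6, [613.7, 2.3, 45.0])]
rack_bridge []
rack_stop []
[494.2   8.5  92.5] [-0.05 -0.18  1.73 -0.    1.6   1.58]
d [ 1.9  0.5 54.5] w [0.04 0.04 0.06]
```

View pics/w_s8.png

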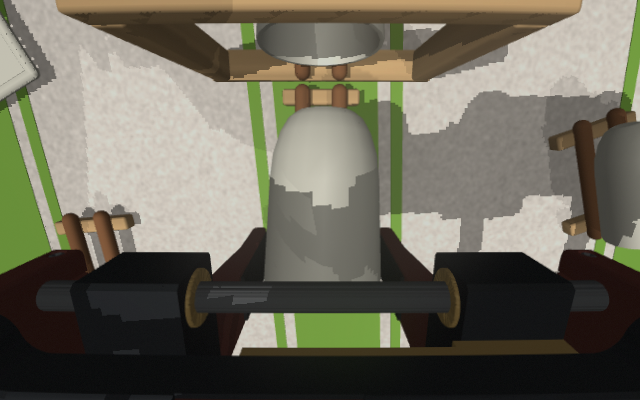

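The view is well aligned: dowels centred at column 321.5, large mouth centre 320.5, posts symmetric about 321, held cup at about 325. I'll lower and then slide forward.

Call:
arm_command:
  steps:
    - {"dx": 1, "dy": -1, "dz": 25, "wx": 0, "wy": 0, "wz": 0, "jaw": 0.5}
    - {"dx": 2, "dy": -1, "dz": 48, "wx": 0, "wy": 0, "wz": 0, "jaw": 0.5}
    - {"dx": 2, "dy": -1, "dz": 55, "wx": 0, "wy": 0, "wz": 0, "jaw": 0.5}
    - {"dx": 12, "dy": -1, "dz": 55, "wx": 0, "wy": 0, "wz": 0, "jaw": 0.5}
    - {"dx": 24, "dy": -1, "dz": 55, "wx": 0, "wy": 0, "wz": 0, "jaw": 0.5}
    - {"dx": 36, "dy": -1, "dz": 55, "wx": 0, "wy": 0, "wz": 0, "jaw": 0.5}
    - {"dx": 48, "dy": -1, "dz": 55, "wx": 0, "wy": 0, "wz": 0, "jaw": 0.5}
    - {"dx": 48, "dy": -1, "dz": 55, "wx": 0, "wy": 0, "wz": 0, "jaw": 0.5}

```text
time_s: 12.02
ee_pos: [543.7, 5.7, 37.7]
tcp_rot: [1.0, -0.029, 0.0, 0.0]
contact_force: [1.3, 0.7, -1.2]
grip_width: 0.708
finger_force: 29.9
```

Call:
arm_command:
  steps:
    - {"dx": 3, "dy": 0, "dz": 1.5, "wx": 0, "wy": 0, "wz": 0, "jaw": 0.5}
    - {"dx": 3, "dy": 0, "dz": 2.5, "wx": 0, "wy": 0, "wz": 0, "jaw": 0.5}
    - {"dx": 3, "dy": 0, "dz": 2.5, "wx": 0, "wy": 0, "wz": 0, "jaw": 0.85}
    - {"dx": 3, "dy": 0, "dz": 2.5, "wx": 0, "wy": 0, "wz": 0, "jaw": 1}
    - {"dx": 3, "dy": 0, "dz": 2.5, "wx": 0, "wy": 0, "wz": 0, "jaw": 1}
    - {"dx": -20, "dy": 0, "dz": -40, "wx": 0, "wy": 0, "wz": 0, "jaw": 1}
    - {"dx": -50, "dy": 0, "dz": -90, "wx": 0, "wy": 0, "wz": 0, "jaw": 1}
    - {"dx": -70, "dy": 0, "dz": -110, "wx": 0, "wy": 0, "wz": 0, "jaw": 1}

```text
time_s: 13.02
ee_pos: [472.7, 9.7, 151.1]
tcp_rot: [1.0, -0.029, 0.002, 0.001]
contact_force: [1.4, 0.5, 0.2]
grip_width: 0.999
finger_force: 0.0
```

```bash
python3 look.py s9 cup_mid cup_mid_rim cup_large_rim; python3 - <<'E'
from fit import *
im=cams.capture('top');im=cams.capture('scene');cv2.imwrite('pics/scene9.png',im[130:330,200:500,::-1])
C=cam('wrist');m=best('wrist','cup_mid',[546,5,50],C)
print(m is not None and fitcup(31.5,[(C,m)],[585,3,47,-0.058],0.059))
for t in ['cup_mid','cup_mid_rim','cup_large_rim']: print(t,{n:[(np.round(x['point'],1).tolist(),atz(cam(n),x['point'],50).round().tolist()) for x in cams.place_of(n,t)[:1]] for n in('top','scene')})
E
python3 mv.py 500 7.6 60 -3.3 50
```

```text
13.025 [472.7   9.7 151.1] tool x [ 0.998 -0.058  0.004] z [ 0.004 -0.001 -1.   ]
cup_mid [([27.1, 321.7], 0.95, [621.2, 1.2, 45.0])]
cup_mid_rim [([139.8, 323.7], 0.91, [530.0, 4.8, 45.0])]
cup_large_rim [([224.5, 146.2], 0.48, [460.5, 180.8, 45.0])]
(array([ 6.19610176e+02,  1.71842184e+00,  3.79468693e+01, -6.50432947e-02]), np.float64(0.03382182865379402))
cup_mid {'top': [([183.4, 298.4], [619.0, -1.0, 50.0])], 'scene': [([227.6, 326.6], [614.0, 5.0, 50.0])]}
cup_mid_rim {'top': [], 'scene': [([210.5, 353.4], [521.0, 10.0, 50.0])]}
cup_large_rim {'top': [([190.6, 296.8], [596.0, 3.0, 50.0])], 'scene': [([223.3, 325.6], [607.0, -7.0, 50.0])]}
[472.5   9.9 146.9] [-0.05 -0.26  1.69 -0.    1.71  1.58]
d [27.8  0.6 86.9] w [ 0.06 50.11 -0.  ]
```

Call:
arm_command:
  steps:
    - {"dx": 5, "dy": 0, "dz": 0, "wx": 0, "wy": 10, "wz": 0, "jaw": 0.5}
    - {"dx": 10, "dy": 0, "dz": 0, "wx": 0, "wy": 20, "wz": 0, "jaw": 0.5}
    - {"dx": 20, "dy": 0, "dz": 20, "wx": 0, "wy": 30, "wz": 0, "jaw": 0.5}
    - {"dx": 28, "dy": 0.5, "dz": 40, "wx": 0, "wy": 40, "wz": 0, "jaw": 0.5}
    - {"dx": 28, "dy": 0.5, "dz": 70, "wx": 0, "wy": 50, "wz": 0, "jaw": 0.5}
    - {"dx": 28, "dy": 0.5, "dz": 87, "wx": 0, "wy": 50, "wz": 0, "jaw": 0.5}
    - {"dx": 28, "dy": 0.5, "dz": 87, "wx": 0, "wy": 50, "wz": 0, "jaw": 0.5}
    - {"dx": 28, "dy": 0.5, "dz": 87, "wx": 0, "wy": 50, "wz": 0, "jaw": 0.5}

```text
time_s: 14.68
ee_pos: [541.5, 9.1, 65.1]
tcp_rot: [0.906, -0.027, 0.422, 0.018]
contact_force: [-8.1, -9.6, 21.0]
grip_width: 0.501
finger_force: 13.7
```

```bash
python3 mv.py 512 6.9 46 -3.3 50; python3 mv.py 560 4.1 46 -3.3 50
```

```text
[541.5   9.1  65.1] [-0.02 -0.86  2.45 -0.06  0.68  1.64]
d [-33.5   4.  -10.1] w [0.61 0.09 0.16]
[541.5   9.1  65.1] [-0.02 -0.86  2.45 -0.06  0.68  1.64]
d [-2.5  3.7 26.6] w [0.61 0.09 0.16]
```

The tilt reached the joint limits and drifted the tool forward onto the cup. I'll back out along the tool axis with less tilt and look.

Call:
arm_command:
  steps:
    - {"dx": 5, "dy": 0, "dz": -20, "wx": 0, "wy": 0, "wz": 0, "jaw": 0.5}
    - {"dx": 15, "dy": 0, "dz": -40, "wx": 0, "wy": -5, "wz": 0, "jaw": 0.5}
    - {"dx": 25, "dy": 0, "dz": -60, "wx": 0, "wy": -10, "wz": 0, "jaw": 0.5}
    - {"dx": 35, "dy": 0, "dz": -80, "wx": 0, "wy": -15, "wz": 0, "jaw": 0.5}
    - {"dx": 35, "dy": 0, "dz": -90, "wx": 0, "wy": -20, "wz": 0, "jaw": 0.5}
    - {"dx": 35, "dy": 0, "dz": -90, "wx": 0, "wy": -20, "wz": 0, "jaw": 0.5}

```text
time_s: 15.42
ee_pos: [492.9, 14.6, 141.8]
tcp_rot: [0.968, -0.03, 0.251, 0.01]
contact_force: [0.1, 0.0, 0.3]
grip_width: 0.501
finger_force: 0.0
```

```bash
python3 look.py s10 cup_mid cup_mid_rim cup_large_rim;python3 - <<'E'
from fit import *
im2=cams.capture('scene')
C=cam('wrist');m=best('wrist','cup_mid',[560,5,50],C)
print(m is not None and fitcup(31.5,[(C,m)],[620,2,47,-0.058],0.059))
a=cv2.resize(im2[150:290,240:440,::-1],(600,420),interpolation=2);b=cv2.imread('pics/w_s10.png')[0:170,150:500]
b=cv2.resize(b,(600,180));cv2.imwrite('pics/e.png',np.vstack([a,cv2.resize(cv2.imread('pics/w_s10.png')[0:260,120:520],(600,180*2))])[:600])
print(sensors.get_state()['joint_pos'].round(2))
E
```

```text
15.425 [492.9  14.6 141.8] tool x [ 0.873 -0.052  0.485] z [ 0.484 -0.034 -0.874]
cup_mid [([114.8, 328.6], 0.78, [637.9, -1.7, 45.0]), ([133.8, 51.5], 0.68, [634.8, 286.1, 45.0])]
cup_mid_rim []
cup_large_rim []
(array([ 6.35267858e+02, -1.30601022e+00,  3.25759186e+01, -6.35132771e-02]), np.float64(0.05487056615207897))
[-0.02 -0.72  2.1  -0.02  1.25  1.61]
```

View pics/e.png

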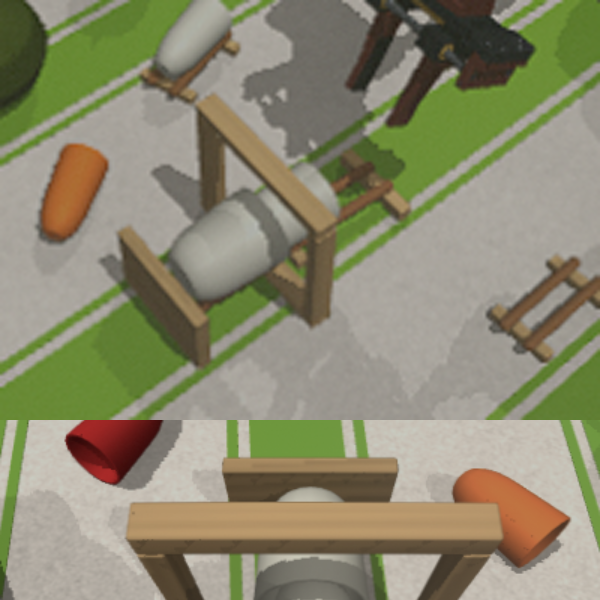

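The scene view shows the mid cup nested straight into the large one through the bridge, standing out about 60 mm. The small cup and the decoys are untouched. I'll start the push at 30° tilt, which is within reach, and steepen it farther in.

```bash
python3 mv.py 520 6.4 75 -3.3 30;python3 mv.py 526 6.1 47 -3.3 30
```

```text
[491.4  14.7 138.9] [-0.02 -0.72  2.1  -0.02  1.25  1.61]
d [-5.4  6.3 70.1] w [ 0.36  1.13 -0.1 ]
[491.4  14.7 138.9] [-0.02 -0.72  2.1  -0.02  1.25  1.61]
d [-13.7   6.1  97.5] w [ 0.36  1.13 -0.1 ]
```

Call:
arm_command:
  steps:
    - {"dx": -3, "dy": 3, "dz": 35, "wx": 0.4, "wy": 1, "wz": 0, "jaw": 0.5}
    - {"dx": -5, "dy": 6, "dz": 65, "wx": 0.4, "wy": 1, "wz": 0, "jaw": 0.5}
    - {"dx": -10, "dy": 6, "dz": 85, "wx": 0.4, "wy": 1, "wz": 0, "jaw": 0.5}
    - {"dx": -14, "dy": 6, "dz": 97, "wx": 0.4, "wy": 1, "wz": 0, "jaw": 0.5}
    - {"dx": -14, "dy": 6, "dz": 97, "wx": 0.4, "wy": 1, "wz": 0, "jaw": 0.5}

```text
time_s: 16.35
ee_pos: [525.3, 6.2, 47.2]
tcp_rot: [0.966, -0.029, 0.257, 0.007]
contact_force: [0.5, -0.8, 0.0]
grip_width: 0.502
finger_force: 0.0
```

```bash
python3 mv.py 546 4.9 47 -3.3 30;python3 mv.py 578 3.1 47 -3.3 30
```

```text
[525.3   6.2  47.2] [-0.05 -0.58  2.19 -0.    1.01  1.58]
d [17.9  0.1 10.5] w [-0.04  0.2  -0.1 ]
[525.3   6.2  47.2] [-0.05 -0.58  2.19 -0.    1.01  1.58]
d [45.7  0.  26.4] w [-0.04  0.2  -0.1 ]
```

Call:
arm_command:
  steps:
    - {"dx": 10, "dy": 0, "dz": 5.8, "wx": 0, "wy": 0, "wz": 0, "jaw": 0.5}
    - {"dx": 16, "dy": 0, "dz": 9.2, "wx": 0, "wy": 0, "wz": 0, "jaw": 0.5}
    - {"dx": 21, "dy": 0, "dz": 12.1, "wx": 0, "wy": 0, "wz": 0, "jaw": 0.5}
    - {"dx": 26, "dy": 0, "dz": 15, "wx": 0, "wy": 0, "wz": 0, "jaw": 0.5}
    - {"dx": 31, "dy": 0, "dz": 17.9, "wx": 0, "wy": 0, "wz": 0, "jaw": 0.5}
    - {"dx": 36, "dy": 0, "dz": 20.8, "wx": 0, "wy": 0, "wz": 0, "jaw": 0.5}
    - {"dx": 41, "dy": 0, "dz": 23.7, "wx": 0, "wy": 0, "wz": 0, "jaw": 0.5}
    - {"dx": 45.5, "dy": 0, "dz": 26.3, "wx": 0, "wy": 0, "wz": 0, "jaw": 0.5}

```text
time_s: 17.35
ee_pos: [578.9, 3.0, 48.4]
tcp_rot: [0.966, -0.029, 0.258, 0.007]
contact_force: [-2.0, -0.5, 2.0]
grip_width: 0.505
finger_force: 1.5
```

```bash
python3 look.py s11 cup_mid cup_mid_rim cup_large cup_large_rim rack_stop;  python3 mv.py 570 3.5 47 -3.3 50;python3 mv.py 585 2.7 46 -3.3 50
```

```text
17.35 [578.9   3.   48.4] tool x [ 0.865 -0.052  0.499] z [ 0.498 -0.028 -0.867]
cup_mid [([240.9, 321.7], 0.26, [581.3, 3.2, 45.0])]
cup_mid_rim [([225.1, 322.8], 0.97, [591.0, 1.9, 45.0])]
cup_large [([74.6, 319.5], 0.93, [700.8, -2.3, 45.0])]
cup_large_rim []
rack_stop []
[578.4   3.   48.3] [-0.05 -0.39  2.06 -0.    0.95  1.58]
d [-8.   0.  -3.1] w [-2.000e-02  2.009e+01 -1.100e-01]
[578.4   3.   48.3] [-0.05 -0.39  2.06 -0.    0.95  1.58]
d [ 4.5 -0.   5.3] w [-2.000e-02  2.009e+01 -1.100e-01]
```

Call:
arm_command:
  steps:
    - {"dx": -8, "dy": 0, "dz": -3, "wx": 0, "wy": 3, "wz": 0, "jaw": 0.5}
    - {"dx": -8, "dy": 0, "dz": -3, "wx": 0, "wy": 10, "wz": 0, "jaw": 0.5}
    - {"dx": -8, "dy": 0, "dz": -3, "wx": 0, "wy": 20, "wz": 0, "jaw": 0.5}
    - {"dx": -8, "dy": 0, "dz": -3, "wx": 0, "wy": 20, "wz": 0, "jaw": 0.5}

```text
time_s: 18.15
ee_pos: [565.3, 3.9, 39.0]
tcp_rot: [0.908, -0.027, 0.417, 0.012]
contact_force: [1.4, 0.7, 0.3]
grip_width: 0.496
finger_force: 0.0
```

```bash
python3 look.py s12 cup_mid_rim cup_large_rim rack_bridge cup_large; for x in 590 605 608.6; do python3 mv.py $x $(python3 -c "print(2.3-.058*($x-591))") 45 -3.3 50;done;python3 -c "
import cv2;a=cv2.imread('pics/w_s12.png');cv2.imwrite('pics/f.png',a[:300])"
```

```text
18.15 [565.3   3.9  39. ] tool x [ 0.651 -0.039  0.758] z [ 0.757 -0.044 -0.652]
cup_mid_rim [([201.7, 323.0], 0.61, [591.5, 1.8, 45.0]), ([239.6, 322.0], 0.27, [564.9, 4.0, 45.0])]
cup_large_rim []
rack_bridge [([42.0, 317.9], 0.65, [793.0, -5.2, 45.0])]
cup_large [([97.4, 320.9], 0.87, [698.8, -3.0, 45.0])]
[572.5   3.4  51.5] [-0.05 -0.69  2.39 -0.01  0.57  1.59]
d [ 6.2 -0.  17.6] w [ 0.   -0.14 -0.12]
[572.5   3.4  51.5] [-0.05 -0.69  2.39 -0.01  0.57  1.59]
d [15.9 -0.  29.2] w [ 0.   -0.14 -0.12]
[572.5   3.4  51.5] [-0.05 -0.69  2.39 -0.01  0.57  1.59]
d [18.2 -0.  31.9] w [ 0.   -0.14 -0.12]
```

View pics/f.png

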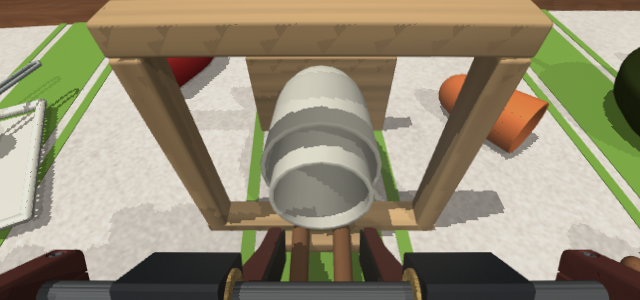

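The view shows the mid's rim (centre ≈322,190) inside the large cup, with the fingers lined up on both sides of the rim. I'll push on slowly.

Call:
arm_command:
  steps:
    - {"dx": 1, "dy": 0, "dz": 9, "wx": 0, "wy": 0, "wz": 0, "jaw": 0.5}
    - {"dx": 3.5, "dy": 0, "dz": 14, "wx": 0, "wy": 0, "wz": 0, "jaw": 0.5}
    - {"dx": 6, "dy": 0, "dz": 17.5, "wx": 0, "wy": 0, "wz": 0, "jaw": 0.5}
    - {"dx": 8, "dy": 0, "dz": 20, "wx": 0, "wy": 0, "wz": 0, "jaw": 0.5}
    - {"dx": 10, "dy": 0, "dz": 22.3, "wx": 0, "wy": 0, "wz": 0, "jaw": 0.5}
    - {"dx": 12, "dy": 0, "dz": 24.6, "wx": 0, "wy": 0, "wz": 0, "jaw": 0.5}
    - {"dx": 13, "dy": 0, "dz": 25.8, "wx": 0, "wy": 0, "wz": 0, "jaw": 0.5}
    - {"dx": 13, "dy": 0, "dz": 25.8, "wx": 0, "wy": 0, "wz": 0, "jaw": 0.5}

```text
time_s: 19.4
ee_pos: [599.1, 1.8, 42.1]
tcp_rot: [0.906, -0.027, 0.423, 0.012]
contact_force: [-5.5, -1.2, 5.2]
grip_width: 0.499
finger_force: 3.8
```

```bash
python3 look.py s13 cup_mid_rim cup_large_rim cup_large rack_stop; python3 mv.py 608.6 1.3 45 -3.3 50
```

```text
19.4 [599.1   1.8  42.1] tool x [ 0.641 -0.039  0.767] z [ 0.765 -0.044 -0.642]
cup_mid_rim [([228.1, 322.9], 0.75, [608.1, 0.8, 45.0])]
cup_large_rim []
cup_large [([121.5, 317.2], 0.97, [707.4, -0.7, 45.0])]
rack_stop []
[599.1   1.8  42.1] [-0.05 -0.56  2.33 -0.01  0.5   1.59]
d [ 8.4 -0.1  5.5] w [ 0.01 -0.05 -0.11]
```

Call:
arm_command:
  steps:
    - {"dx": 0.7, "dy": 0, "dz": 0.8, "wx": 0, "wy": 0, "wz": 0, "jaw": 0.5}
    - {"dx": 1.3, "dy": 0, "dz": 1.5, "wx": 0, "wy": 0, "wz": 0, "jaw": 0.5}
    - {"dx": 2, "dy": 0, "dz": 2.3, "wx": 0, "wy": 0, "wz": 0, "jaw": 0.5}
    - {"dx": 2.6, "dy": 0, "dz": 3.1, "wx": 0, "wy": 0, "wz": 0, "jaw": 0.5}
    - {"dx": 3.3, "dy": 0, "dz": 3.9, "wx": 0, "wy": 0, "wz": 0, "jaw": 0.5}
    - {"dx": 3.9, "dy": 0, "dz": 4.6, "wx": 0, "wy": 0, "wz": 0, "jaw": 0.5}

```text
time_s: 20.4
ee_pos: [605.0, 1.4, 42.0]
tcp_rot: [0.906, -0.027, 0.423, 0.012]
contact_force: [-7.2, -0.3, 7.4]
grip_width: 0.503
finger_force: 4.7
```

Call:
arm_command:
  steps:
    - {"dx": 0.4, "dy": 0, "dz": 0.4, "wx": 0, "wy": 0, "wz": 0, "jaw": 0.5}
    - {"dx": 0.8, "dy": 0, "dz": 0.9, "wx": 0, "wy": 0, "wz": 0, "jaw": 0.5}
    - {"dx": 1.3, "dy": 0, "dz": 1.5, "wx": 0, "wy": 0, "wz": 0, "jaw": 0.5}

```text
time_s: 20.78
ee_pos: [607.0, 1.3, 42.1]
tcp_rot: [0.906, -0.027, 0.423, 0.012]
contact_force: [-8.2, -1.0, 6.6]
grip_width: 0.497
finger_force: 4.7
```

```bash
python3 look.py s14 cup_mid_rim cup_large rack_stop;python3 - <<'E'
from h import *
im=cams.capture('scene');cv2.imwrite('pics/g.png',np.vstack([cv2.resize(im[180:290,260:400,::-1],(480,377),interpolation=2),cv2.resize(cv2.imread('pics/w_s14.png')[20:290,150:500],(480,220))]))
E
```

```text
20.775 [607.    1.3  42.1] tool x [ 0.641 -0.039  0.766] z [ 0.765 -0.044 -0.642]
cup_mid_rim [([228.3, 324.1], 0.8, [615.7, -0.4, 45.0])]
cup_large [([120.2, 321.5], 0.89, [716.6, -4.7, 45.0])]
rack_stop []
```

View pics/g.png

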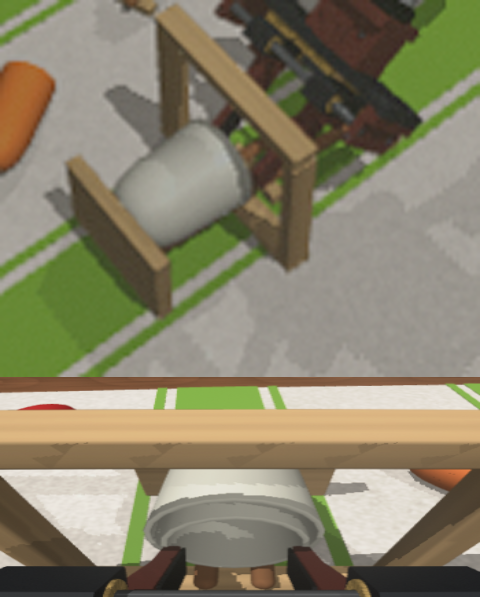

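The mid cup is nearly flush in the large one, and the set is close to the end board. I'll take a few more gentle steps until the force rises.

Call:
arm_command:
  steps:
    - {"dx": 0.4, "dy": 0, "dz": 0.4, "wx": 0, "wy": 0, "wz": 0, "jaw": 0.5}
    - {"dx": 0.8, "dy": 0, "dz": 0.9, "wx": 0, "wy": 0, "wz": 0, "jaw": 0.5}
    - {"dx": 1, "dy": 0, "dz": 1.2, "wx": 0, "wy": 0, "wz": 0, "jaw": 0.5}

```text
time_s: 21.4
ee_pos: [608.0, 1.1, 41.7]
tcp_rot: [0.906, -0.027, 0.422, 0.012]
contact_force: [-21.2, -0.9, 13.7]
grip_width: 0.498
finger_force: 11.3
```

Call:
arm_command:
  steps:
    - {"dx": 0.3, "dy": 0, "dz": 0.4, "wx": 0, "wy": 0, "wz": 0, "jaw": 0.5}
    - {"dx": 0.6, "dy": 0, "dz": 0.8, "wx": 0, "wy": 0, "wz": 0, "jaw": 0.5}

```text
time_s: 21.65
ee_pos: [608.8, 1.2, 41.5]
tcp_rot: [0.906, -0.027, 0.422, 0.012]
contact_force: [-16.0, 5.5, 10.9]
grip_width: 0.499
finger_force: 22.9
```

Force rose to about 20 N with contact at rack x ≈24, so the mid cup is home and the set is against the board. Retreating.

Call:
arm_command:
  steps:
    - {"dx": -10, "dy": 0, "dz": -12, "wx": 0, "wy": 0, "wz": 0, "jaw": 0.5}
    - {"dx": -29, "dy": 0, "dz": -34, "wx": 0, "wy": 0, "wz": 0, "jaw": 0.5}
    - {"dx": -10, "dy": 0, "dz": -65, "wx": 0, "wy": -10, "wz": 0, "jaw": 0.7}
    - {"dx": 15, "dy": 0, "dz": -105, "wx": 0, "wy": -20, "wz": 0, "jaw": 1}
    - {"dx": 38, "dy": 0, "dz": -130, "wx": 0, "wy": -30, "wz": 0, "jaw": 1}
    - {"dx": 40, "dy": 0, "dz": -150, "wx": 0, "wy": -40, "wz": 0, "jaw": 1}
    - {"dx": 40, "dy": 0, "dz": -150, "wx": 0, "wy": -50, "wz": 0, "jaw": 1}
    - {"dx": 40, "dy": 0, "dz": -150, "wx": 0, "wy": -50, "wz": 0, "jaw": 1}

```text
time_s: 22.65
ee_pos: [521.1, 6.2, 163.4]
tcp_rot: [1.0, -0.03, -0.005, -0.001]
contact_force: [0.4, 0.7, 0.5]
grip_width: 1.002
finger_force: 0.0
```

```bash
python3 mv.py 440 -245 200 22 0; python3 - <<'E'
from h import *
print(sensors.get_state()['contact_force'])
C=cam('wrist');cams.capture('wrist')
for t in('cup_mid_rim','cup_large_rim'):print(t,[(atz(C,x['point'],52).round(1),x['confidence']) for x in cams.place_of('wrist',t)])
E
```

```text
[521.1   6.2 163.4] [-0.05 -0.12  1.54  0.    1.73  1.58]
d [-66.5 255.5 -36.4] w [ -0.21   0.53 -25.38]
[0.35857741 0.74616519 0.45401413]
cup_mid_rim [(array([600.5,   1.9,  52. ]), 0.42)]
cup_large_rim []
```

Call:
arm_command:
  steps:
    - {"dx": -66, "dy": 60, "dz": -36, "wx": 0, "wy": 0, "wz": -8, "jaw": 1}
    - {"dx": -66, "dy": 120, "dz": -36, "wx": 0, "wy": 0, "wz": -16, "jaw": 1}
    - {"dx": -66, "dy": 180, "dz": -36, "wx": 0, "wy": 0, "wz": -25.4, "jaw": 1}
    - {"dx": -66, "dy": 240, "dz": -36, "wx": 0, "wy": 0, "wz": -25.4, "jaw": 1}
    - {"dx": -66, "dy": 255, "dz": -36, "wx": 0, "wy": 0, "wz": -25.4, "jaw": 1}
    - {"dx": -66, "dy": 255, "dz": -36, "wx": 0, "wy": 0, "wz": -25.4, "jaw": 1}
    - {"dx": -66, "dy": 255, "dz": -36, "wx": 0, "wy": 0, "wz": -25.4, "jaw": 1}

```text
time_s: 23.68
ee_pos: [438.6, -243.4, 204.4]
tcp_rot: [0.982, 0.191, 0.001, -0.0]
contact_force: [0.0, 0.5, 0.6]
grip_width: 1.001
finger_force: 0.0
```

```bash
python3 look.py s15 cup_small cup_small_rim; python3 - <<'E'
from fit import *
vs=[]
for n in('wrist','top','scene'):
    C=cam(n);m=best(n,'cup_small',[510,-230,40],C)
    if m is not None: vs.append((n,C,m));print(n,m.sum())
for sel in (['wrist'],['wrist','top','scene']):
    v=[(C,m) for n,C,m in vs if n in sel]
    if v: print(sel,*fitcup(25,v,[552,-210,36,0.4],0.062))
E
```

```text
23.675 [ 438.6 -243.4  204.4] tool x [0.927 0.375 0.001] z [ 0.001  0.    -1.   ]
cup_small [([84.6, 340.3], 0.94, [548.7, -219.1, 45.0]), ([316.1, 422.3], 0.76, [335.9, -421.3, 45.0]), ([20.3, 502.4], 0.71, [665.3, -344.6, 45.0])]
cup_small_rim [([172.0, 331.0], 0.64, [461.4, -244.7, 45.0])]
wrist 3455.0
top 386.0
scene 419.0
['wrist'] [ 5.51656885e+02 -2.18319166e+02  3.19603060e+01  3.00276047e-01] 0.03739867211156478
['wrist', 'top', 'scene'] [ 5.52168148e+02 -2.18014428e+02  3.62188903e+01  3.00447928e-01] 0.08069644086910761
```

```bash
python3 mv.py 480.4 -240.2 25 17.2 0
```

```text
[ 439.3 -243.5  203.5] [-0.57 -0.17  1.52  0.    1.79  0.61]
d [ 39.4  12.7 178.4] w [-0.09  0.02  4.92]
```

Call:
arm_command:
  steps:
    - {"dx": 39.5, "dy": 12.5, "dz": 50, "wx": 0, "wy": 0, "wz": 5, "jaw": 1}
    - {"dx": 39.5, "dy": 12.5, "dz": 110, "wx": 0, "wy": 0, "wz": 5, "jaw": 1}
    - {"dx": 39.5, "dy": 12.5, "dz": 150, "wx": 0, "wy": 0, "wz": 5, "jaw": 1}
    - {"dx": 39.5, "dy": 12.5, "dz": 178, "wx": 0, "wy": 0, "wz": 5, "jaw": 1}
    - {"dx": 39.5, "dy": 12.5, "dz": 178, "wx": 0, "wy": 0, "wz": 5, "jaw": 0.8}
    - {"dx": 39.5, "dy": 12.5, "dz": 178, "wx": 0, "wy": 0, "wz": 5, "jaw": 0.4}
    - {"dx": 39.5, "dy": 12.5, "dz": 178, "wx": 0, "wy": 0, "wz": 5, "jaw": 0.4}
    - {"dx": 39.5, "dy": 12.5, "dz": 178, "wx": 0, "wy": 0, "wz": 5, "jaw": 0.4}

```text
time_s: 24.98
ee_pos: [480.7, -241.0, 26.7]
tcp_rot: [0.989, 0.148, 0.0, -0.001]
contact_force: [-3.9, 6.9, 6.0]
grip_width: 0.585
finger_force: 4.9
```

Call:
arm_command:
  steps:
    - {"dx": 0, "dy": 0, "dz": 0, "wx": 0, "wy": 0, "wz": 0, "jaw": 0.4}
    - {"dx": 0, "dy": 0, "dz": 0, "wx": 0, "wy": 0, "wz": 0, "jaw": 0.4}
    - {"dx": 0, "dy": 0, "dz": -30, "wx": 0, "wy": 0, "wz": 0, "jaw": 0.4}
    - {"dx": 0, "dy": 0, "dz": -70, "wx": 0, "wy": 0, "wz": 0, "jaw": 0.4}
    - {"dx": 0, "dy": 0, "dz": -70, "wx": 0, "wy": 0, "wz": 0, "jaw": 0.4}

```text
time_s: 25.6
ee_pos: [482.1, -242.2, 99.4]
tcp_rot: [0.989, 0.148, 0.002, 0.001]
contact_force: [-0.3, -0.6, -1.2]
grip_width: 0.557
finger_force: 30.0
```

```bash
python3 mv.py 494 7.6 95 -3.3 0
```

```text
[ 482.1 -242.2   99.4] [-0.53 -0.07  1.61  0.    1.59  0.74]
d [  84.5 -235.3    3.9] w [ 0.16 -0.28 20.33]
```

Call:
arm_command:
  steps:
    - {"dx": 10, "dy": -30, "dz": 4, "wx": 0, "wy": 0, "wz": 3, "jaw": 0.4}
    - {"dx": 28, "dy": -80, "dz": 4, "wx": 0, "wy": 0, "wz": 9, "jaw": 0.4}
    - {"dx": 47, "dy": -130, "dz": 4, "wx": 0, "wy": 0, "wz": 15, "jaw": 0.4}
    - {"dx": 65, "dy": -180, "dz": 4, "wx": 0, "wy": 0, "wz": 20.3, "jaw": 0.4}
    - {"dx": 80, "dy": -222, "dz": 4, "wx": 0, "wy": 0, "wz": 20.3, "jaw": 0.4}
    - {"dx": 84.5, "dy": -235, "dz": 4, "wx": 0, "wy": 0, "wz": 20.3, "jaw": 0.4}
    - {"dx": 84.5, "dy": -235, "dz": 4, "wx": 0, "wy": 0, "wz": 20.3, "jaw": 0.4}
    - {"dx": 84.5, "dy": -235, "dz": 4, "wx": 0, "wy": 0, "wz": 20.3, "jaw": 0.4}

```text
time_s: 26.6
ee_pos: [492.0, 7.2, 91.1]
tcp_rot: [1.0, -0.029, -0.001, -0.0]
contact_force: [0.9, -0.1, -2.9]
grip_width: 0.553
finger_force: 30.0
```

```bash
python3 look.py s16 cup_small cup_small_rim cup_mid_rim; python3 mv.py 494 7.6 37 -3.3 0; python3 - <<'E'
from fit import *
s=sensors.get_state()['ee_pos']
C=cam('wrist');m=best('wrist','cup_small',[s[0]+30,s[1]-2,s[2]+17],C)
print(m is not None and fitcup(25,[(C,m)],[s[0]+75,s[1]-4,s[2]+12,-0.058],0.062))
E
python3 -c "
import cv2;a=cv2.imread('pics/w_s16.png');cv2.imwrite('pics/i.png',a[:300])"
```

```text
26.6 [492.    7.2  91.1] tool x [ 0.998 -0.058 -0.002] z [-0.002  0.001 -1.   ]
cup_small [([114.3, 323.2], 0.89, [568.0, 2.2, 45.0])]
cup_small_rim [([280.9, 318.9], 0.92, [442.9, 12.8, 45.0])]
cup_mid_rim [([56.5, 325.7], 0.95, [604.0, -1.6, 45.0])]
[492.2   7.4  91.5] [-0.06 -0.19  1.73  0.    1.6   1.57]
d [ 1.9 -0.3 54.5] w [-0.08  0.09 -0.07]
(array([ 5.66872496e+02,  3.03642071e+00,  8.75121478e+01, -4.20222788e-02]), np.float64(0.08683640524288949))
```

View pics/i.png

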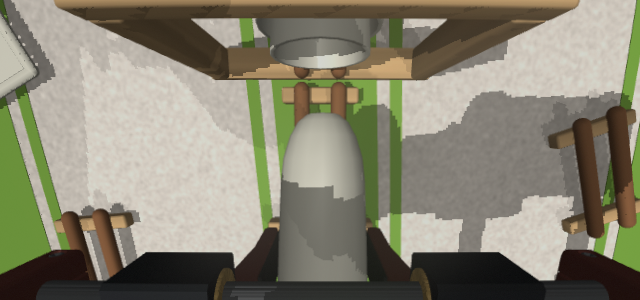

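The small cup is held straight on the lane axis (centre ≈322). The mid's rim (bottom at ≈(320,68)) seems to stand out more than 5 mm, so I'll measure it.

```bash
python3 - <<'E'
from h import *
import pickle
C=pickle.load(open('s16.pkl','rb'))['C']
for n,rc,z in [('mid rim bottom',(68,320),20.5),('large side rim',(40,380),52),('mid widest L',(50,273),50),('mid widest R',(50,368),50),('dowel near-end',(83,302),24),('far dowel gap start',(77,302),18),('bar near lower edge',(18,320),135)]:
    w=atz(C,rc,z);print(n,w.round(1),'rack x',round(float((w[0]-591)*np.cos(.058)-(w[1]-2.3)*np.sin(.058)),1))
E
```

```text
mid rim bottom [601.8   2.5  20.5] rack x 10.8
large side rim [610.  -35.6  52. ] rack x 21.2
mid widest L [608.7  31.6  50. ] rack x 16.0
mid widest R [605.2 -28.4  50. ] rack x 15.9
dowel near-end [591.8  16.2  24. ] rack x -0.0
far dowel gap start [596.8  16.3  18. ] rack x 5.0
bar near lower edge [597.2   1.9 135. ] rack x 6.2
```

The mid cup sits about 10 mm out of home. I suspect the finger tips wedged into its mouth and dragged it back. The order matters, so I'll put the small cup back on its rest and seat the mid properly with a wider finger spacing.

```bash
python3 mv.py 480.7 -241 95 17.2 0
```

```text
[492.2   7.6  91.6] [-0.05 -0.19  1.73  0.    1.6   1.57]
d [  3.  248.8  -3.8] w [ -0.09   0.07 -20.55]
```

Call:
arm_command:
  steps:
    - {"dx": 0, "dy": 30, "dz": -4, "wx": 0, "wy": 0, "wz": -3, "jaw": 0.4}
    - {"dx": 1, "dy": 85, "dz": -4, "wx": 0, "wy": 0, "wz": -9, "jaw": 0.4}
    - {"dx": 2, "dy": 140, "dz": -4, "wx": 0, "wy": 0, "wz": -15, "jaw": 0.4}
    - {"dx": 3, "dy": 195, "dz": -4, "wx": 0, "wy": 0, "wz": -20.5, "jaw": 0.4}
    - {"dx": 3, "dy": 235, "dz": -4, "wx": 0, "wy": 0, "wz": -20.5, "jaw": 0.4}
    - {"dx": 3, "dy": 249, "dz": -4, "wx": 0, "wy": 0, "wz": -20.5, "jaw": 0.4}
    - {"dx": 3, "dy": 249, "dz": -4, "wx": 0, "wy": 0, "wz": -20.5, "jaw": 0.4}

```text
time_s: 27.72
ee_pos: [480.7, -240.8, 95.0]
tcp_rot: [0.989, 0.149, -0.001, -0.001]
contact_force: [-0.2, 0.6, -1.3]
grip_width: 0.552
finger_force: 30.0
```

```bash
python3 mv.py 480.7 -241 28 17.2 0
```

```text
[ 480.7 -240.8   95. ] [-0.53 -0.06  1.61  0.    1.6   0.74]
d [-0.   0.4 67. ] w [-0.15  0.06 -0.07]
```

Call:
arm_command:
  steps:
    - {"dx": 0, "dy": 0.4, "dz": 35, "wx": 0, "wy": 0, "wz": 0, "jaw": 0.4}
    - {"dx": 0, "dy": 0.4, "dz": 60, "wx": 0, "wy": 0, "wz": 0, "jaw": 0.4}
    - {"dx": 0, "dy": 0.4, "dz": 67.5, "wx": 0, "wy": 0, "wz": 0, "jaw": 0.4}
    - {"dx": 0, "dy": 0.4, "dz": 67.5, "wx": 0, "wy": 0, "wz": 0, "jaw": 0.4}
    - {"dx": 0, "dy": 0.4, "dz": 67.5, "wx": 0, "wy": 0, "wz": 0, "jaw": 1}
    - {"dx": 0, "dy": 0.4, "dz": 67.5, "wx": 0, "wy": 0, "wz": 0, "jaw": 1}
    - {"dx": 0, "dy": 0.4, "dz": 20, "wx": 0, "wy": 0, "wz": 0, "jaw": 1}
    - {"dx": 0, "dy": 0.4, "dz": -40, "wx": 0, "wy": 0, "wz": 0, "jaw": 1}

```text
time_s: 28.72
ee_pos: [480.3, -240.3, 135.3]
tcp_rot: [0.989, 0.15, -0.002, -0.002]
contact_force: [0.8, -0.8, 0.8]
grip_width: 0.967
finger_force: 0.0
```

```bash
python3 look.py s17 cup_small cup_small_rim;python3 - <<'E'
from fit import *
C=cam('wrist');m=best('wrist','cup_small',[520,-230,40],C)
print(m is not None and fitcup(25,[(C,m)],[552,-218,36,0.3],0.062))
E
python3 mv.py 555 4.4 150 -3.3 30
```

```text
28.725 [ 480.3 -240.3  135.3] tool x [ 0.955  0.296 -0.003] z [-0.004  0.003 -1.   ]
cup_small [([122.8, 323.7], 0.82, [548.6, -220.0, 45.0])]
cup_small_rim [([221.5, 323.1], 0.71, [466.4, -245.0, 45.0])]
(array([ 5.55513758e+02, -2.21032081e+02,  3.91218576e+01,  2.92824186e-01]), np.float64(0.030314594589816002))
[ 482.1 -241.3  137.6] [-0.53 -0.08  1.55  0.    1.67  0.74]
d [ 142.4 -213.1  -12.3] w [-5.32 29.53 20.06]
```

Call:
arm_command:
  steps:
    - {"dx": 30, "dy": -45, "dz": -12, "wx": -1, "wy": 6, "wz": 4, "jaw": 0.57}
    - {"dx": 65, "dy": -95, "dz": -12, "wx": -2, "wy": 13, "wz": 9, "jaw": 0.57}
    - {"dx": 95, "dy": -142, "dz": -12, "wx": -3.5, "wy": 20, "wz": 13.5, "jaw": 0.57}
    - {"dx": 125, "dy": -190, "dz": -12, "wx": -4.5, "wy": 25, "wz": 17, "jaw": 0.57}
    - {"dx": 142, "dy": -213, "dz": -12, "wx": -5.3, "wy": 29.5, "wz": 20, "jaw": 0.57}
    - {"dx": 142, "dy": -213, "dz": -12, "wx": -5.3, "wy": 29.5, "wz": 20, "jaw": 0.57}
    - {"dx": 142, "dy": -213, "dz": -12, "wx": -5.3, "wy": 29.5, "wz": 20, "jaw": 0.57}

```text
time_s: 29.8
ee_pos: [553.3, 4.2, 146.5]
tcp_rot: [0.966, -0.027, 0.255, 0.007]
contact_force: [0.0, -1.4, 0.4]
grip_width: 0.57
finger_force: 0.0
```

```bash
python3 mv.py 568 3.6 70 -3.3 50;python3 mv.py 580 3 44 -3.3 50; python3 look.py s18 cup_mid_rim cup_large_rim
```

```text
[553.3   4.2 146.5] [-0.05 -0.52  1.97  0.    1.17  1.57]
d [-25.   -0.2  73.8] w [-0.12 20.41  0.05]
[553.3   4.2 146.5] [-0.05 -0.52  1.97  0.    1.17  1.57]
d [-27.4  -0.2 102.4] w [-0.12 20.41  0.05]
29.8 [553.3   4.2 146.5] tool x [ 0.868 -0.049  0.494] z [ 0.493 -0.026 -0.87 ]
cup_mid_rim [([207.1, 321.1], 0.74, [602.2, 2.5, 45.0])]
cup_large_rim []
```

Call:
arm_command:
  steps:
    - {"dx": -20, "dy": 0, "dz": 25, "wx": 0, "wy": 7, "wz": 0, "jaw": 0.57}
    - {"dx": -25, "dy": 0, "dz": 50, "wx": 0, "wy": 14, "wz": 0, "jaw": 0.57}
    - {"dx": -25, "dy": 0, "dz": 74, "wx": 0, "wy": 20.4, "wz": 0, "jaw": 0.57}
    - {"dx": -27, "dy": 0, "dz": 95, "wx": 0, "wy": 20.4, "wz": 0, "jaw": 0.57}
    - {"dx": -27.5, "dy": 0, "dz": 102.5, "wx": 0, "wy": 20.4, "wz": 0, "jaw": 0.57}
    - {"dx": -27.5, "dy": 0, "dz": 102.5, "wx": 0, "wy": 20.4, "wz": 0, "jaw": 0.57}

```text
time_s: 30.7
ee_pos: [581.0, 2.6, 45.2]
tcp_rot: [0.906, -0.026, 0.423, 0.011]
contact_force: [0.1, -0.1, 1.3]
grip_width: 0.568
finger_force: 0.0
```

```bash
python3 look.py s19 cup_mid_rim cup_large_rim; python3 mv.py 600 1.8 44 -3.3 50; python3 mv.py 610 1.2 44 -3.3 50;python3 -c "
import cv2;a=cv2.imread('pics/w_s19.png');cv2.imwrite('pics/j.png',cv2.resize(a[80:300,200:450],(750,600)[:2],interpolation=2))"
```

```text
30.7 [581.    2.6  45.2] tool x [ 0.64  -0.038  0.767] z [ 0.766 -0.043 -0.642]
cup_mid_rim [([207.0, 325.1], 0.59, [607.5, -0.8, 45.0])]
cup_large_rim []
[581.4   3.1  46.7] [-0.05 -0.64  2.38 -0.01  0.53  1.58]
d [ 9.8  0.3 16.1] w [-0.11 -0.24 -0.05]
[581.4   3.1  46.7] [-0.05 -0.64  2.38 -0.01  0.53  1.58]
d [16.2  0.3 23.8] w [-0.11 -0.24 -0.05]
```

View pics/j.png

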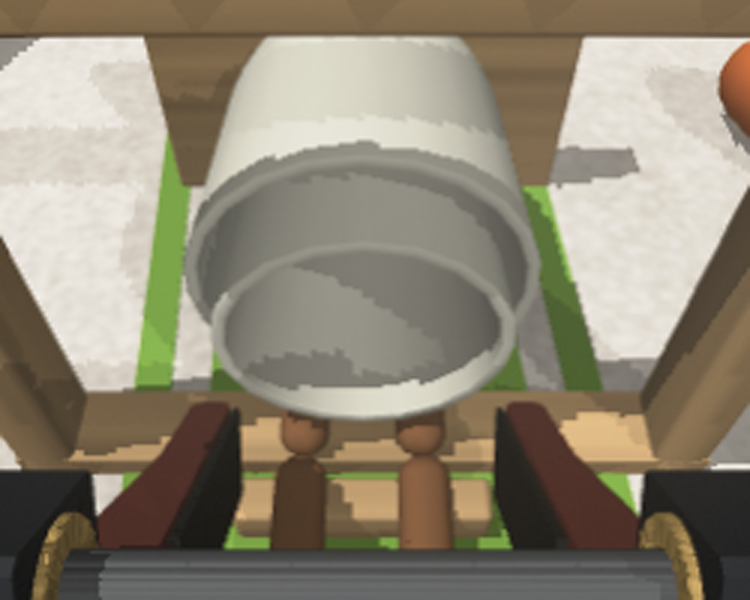

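The view shows the mid rim (≈365,330 in the crop) standing about 14 mm out of the large cup. The finger tips are about 9 mm thick, so they now straddle the rim wall centrally. The earlier, narrower spacing let them wedge inside. Pushing again.

Call:
arm_command:
  steps:
    - {"dx": 5, "dy": 0, "dz": 9, "wx": 0, "wy": 0, "wz": 0, "jaw": 0.57}
    - {"dx": 9.8, "dy": 0, "dz": 16, "wx": 0, "wy": 0, "wz": 0, "jaw": 0.57}
    - {"dx": 11, "dy": 0, "dz": 17.4, "wx": 0, "wy": 0, "wz": 0, "jaw": 0.57}
    - {"dx": 12, "dy": 0, "dz": 18.6, "wx": 0, "wy": 0, "wz": 0, "jaw": 0.57}
    - {"dx": 13, "dy": 0, "dz": 19.8, "wx": 0, "wy": 0, "wz": 0, "jaw": 0.57}
    - {"dx": 14, "dy": 0, "dz": 21, "wx": 0, "wy": 0, "wz": 0, "jaw": 0.57}
    - {"dx": 14.5, "dy": 0, "dz": 21.6, "wx": 0, "wy": 0, "wz": 0, "jaw": 0.57}
    - {"dx": 14.5, "dy": 0, "dz": 21.6, "wx": 0, "wy": 0, "wz": 0, "jaw": 0.57}

```text
time_s: 31.85
ee_pos: [606.2, 1.9, 41.8]
tcp_rot: [0.906, -0.026, 0.423, 0.011]
contact_force: [-5.7, -0.4, 2.2]
grip_width: 0.569
finger_force: 2.7
```

Call:
arm_command:
  steps:
    - {"dx": 0.4, "dy": 0, "dz": 0.4, "wx": 0, "wy": 0, "wz": 0, "jaw": 0.57}
    - {"dx": 0.8, "dy": 0, "dz": 0.8, "wx": 0, "wy": 0, "wz": 0, "jaw": 0.57}
    - {"dx": 1.2, "dy": 0, "dz": 1.2, "wx": 0, "wy": 0, "wz": 0, "jaw": 0.57}
    - {"dx": 1.5, "dy": 0, "dz": 1.6, "wx": 0, "wy": 0, "wz": 0, "jaw": 0.57}

```text
time_s: 32.35
ee_pos: [607.4, 1.9, 40.8]
tcp_rot: [0.906, -0.026, 0.422, 0.011]
contact_force: [-25.3, 0.9, 9.9]
grip_width: 0.573
finger_force: 12.8
```

Call:
arm_command:
  steps:
    - {"dx": 0.4, "dy": 0, "dz": 0.4, "wx": 0, "wy": 0, "wz": 0, "jaw": 0.57}
    - {"dx": 0.8, "dy": 0, "dz": 0.8, "wx": 0, "wy": 0, "wz": 0, "jaw": 0.57}

```text
time_s: 32.6
ee_pos: [607.9, 1.9, 40.5]
tcp_rot: [0.907, -0.026, 0.421, 0.011]
contact_force: [-39.6, 2.3, 17.9]
grip_width: 0.57
finger_force: 20.1
```

The cups are firmly against the board. I'll back off slowly and look.

Call:
arm_command:
  steps:
    - {"dx": -1.3, "dy": 0, "dz": -1.5, "wx": 0, "wy": 0, "wz": 0, "jaw": 0.57}
    - {"dx": -3, "dy": 0, "dz": -3.5, "wx": 0, "wy": 0, "wz": 0, "jaw": 0.57}
    - {"dx": -6, "dy": 0, "dz": -7, "wx": 0, "wy": 0, "wz": 0, "jaw": 0.57}
    - {"dx": -10, "dy": 0, "dz": -13, "wx": 0, "wy": 0, "wz": 0, "jaw": 0.57}
    - {"dx": -15, "dy": 0, "dz": -20, "wx": 0, "wy": 0, "wz": 0, "jaw": 0.57}
    - {"dx": -17, "dy": 0, "dz": -22, "wx": 0, "wy": 0, "wz": 0, "jaw": 0.57}

```text
time_s: 33.35
ee_pos: [581.6, 3.3, 43.6]
tcp_rot: [0.905, -0.026, 0.424, 0.011]
contact_force: [-0.4, -0.4, -0.5]
grip_width: 0.567
finger_force: 0.0
```

```bash
python3 look.py s20 cup_mid_rim cup_large_rim;python3 -c "
import cv2;a=cv2.imread('pics/w_s20.png');cv2.imwrite('pics/k.png',cv2.resize(a[80:300,200:450],(750,600)[:2],interpolation=2))"
```

```text
33.35 [581.6   3.3  43.6] tool x [ 0.639 -0.038  0.768] z [ 0.767 -0.042 -0.641]
cup_mid_rim [([195.1, 323.0], 0.72, [616.8, 0.8, 45.0])]
cup_large_rim []
```

View pics/k.png

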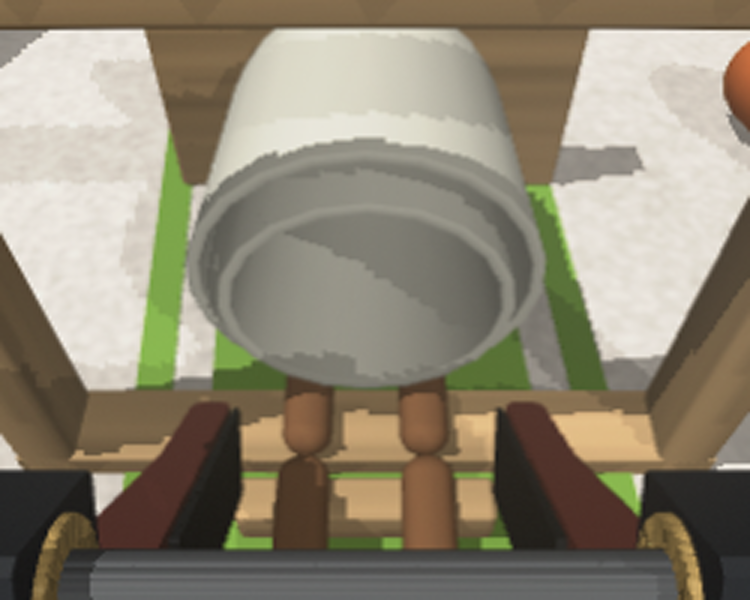

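The mid cup is now home in the large one with its rim about 5 mm out. That image puts me past the picture allowance, so I'll look at no more pictures and check by numbers from here. Fetching the small cup.

```bash
python3 mv.py 525 6 160 -3.3 0; python3 mv.py 482 -243 110 17 0 525 6 160 -3.3 0
```

```text
[582.    3.3  43.7] [-0.05 -0.64  2.38 -0.01  0.53  1.58]
d [  52.8    0.3 -118.4] w [-1.400e-01 -5.016e+01  1.000e-02]
d [-28.6 251.1  50. ] w [  0.    0.  -20.3]
```

Call:
arm_command:
  steps:
    - {"dx": 5, "dy": 0, "dz": -35, "wx": 0, "wy": -5, "wz": 0, "jaw": 0.8}
    - {"dx": 25, "dy": 0, "dz": -75, "wx": 0, "wy": -15, "wz": 0, "jaw": 1}
    - {"dx": 45, "dy": 0, "dz": -105, "wx": 0, "wy": -25, "wz": 0, "jaw": 1}
    - {"dx": 53, "dy": 0, "dz": -118, "wx": 0, "wy": -35, "wz": 0, "jaw": 1}
    - {"dx": 53, "dy": 0, "dz": -118, "wx": 0, "wy": -45, "wz": 0, "jaw": 1}
    - {"dx": 53, "dy": 0, "dz": -118, "wx": 0, "wy": -50, "wz": 0, "jaw": 1}
    - {"dx": 53, "dy": 0, "dz": -118, "wx": 0, "wy": -50, "wz": 0, "jaw": 1}

```text
time_s: 34.38
ee_pos: [526.6, 6.1, 158.4]
tcp_rot: [1.0, -0.028, 0.0, -0.001]
contact_force: [-0.6, -0.5, -0.1]
grip_width: 1.001
finger_force: 0.0
```

Call:
arm_command:
  steps:
    - {"dx": -29, "dy": 60, "dz": 0, "wx": 0, "wy": 0, "wz": -8, "jaw": 1}
    - {"dx": -29, "dy": 120, "dz": 0, "wx": 0, "wy": 0, "wz": -16, "jaw": 1}
    - {"dx": -29, "dy": 180, "dz": 15, "wx": 0, "wy": 0, "wz": -20.3, "jaw": 1}
    - {"dx": -29, "dy": 235, "dz": 30, "wx": 0, "wy": 0, "wz": -20.3, "jaw": 1}
    - {"dx": -29, "dy": 251, "dz": 30, "wx": 0, "wy": 0, "wz": -20.3, "jaw": 1}
    - {"dx": -29, "dy": 251, "dz": 30, "wx": 0, "wy": 0, "wz": -20.3, "jaw": 1}
    - {"dx": -29, "dy": 251, "dz": 30, "wx": 0, "wy": 0, "wz": -20.3, "jaw": 1}

```text
time_s: 35.25
ee_pos: [483.0, -241.4, 130.1]
tcp_rot: [0.989, 0.149, 0.002, -0.0]
contact_force: [0.6, 0.8, 0.3]
grip_width: 1.002
finger_force: 0.0
```

```bash
python3 look.py s21 cup_small cup_small_rim;python3 - <<'E'
from fit import *
C=cam('wrist');m=best('wrist','cup_small',[520,-230,40],C)
print(m is not None and fitcup(25,[(C,m)],[552,-218,36,0.3],0.062))
E
python3 mv.py 482 -241.7 25.5 17 0
```

```text
35.25 [ 483.  -241.4  130.1] tool x [0.956 0.295 0.004] z [ 0.004  0.002 -1.   ]
cup_small [([123.5, 317.8], 0.82, [550.0, -216.9, 45.0])]
cup_small_rim [([227.3, 320.4], 0.78, [465.6, -245.0, 45.0]), ([6.9, 100.5], 0.66, [584.3, -34.2, 45.0])]
(array([ 5.51024285e+02, -2.18986273e+02,  2.99418734e+01,  2.93245545e-01]), np.float64(0.025358994063500617))
[ 483.  -241.5  129.7] [-0.53 -0.07  1.56  0.    1.65  0.74]
d [-1.300e+00 -1.000e-01  1.042e+02] w [-0.03 -0.2   0.18]
```

Call:
arm_command:
  steps:
    - {"dx": -1, "dy": -0.5, "dz": 55, "wx": 0, "wy": 0, "wz": 0, "jaw": 1}
    - {"dx": -1, "dy": -0.5, "dz": 92, "wx": 0, "wy": 0, "wz": 0, "jaw": 1}
    - {"dx": -1, "dy": -0.5, "dz": 104, "wx": 0, "wy": 0, "wz": 0, "jaw": 0.8}
    - {"dx": -1, "dy": -0.5, "dz": 104, "wx": 0, "wy": 0, "wz": 0, "jaw": 0.4}
    - {"dx": -1, "dy": -0.5, "dz": 104, "wx": 0, "wy": 0, "wz": 0, "jaw": 0.4}
    - {"dx": -1, "dy": -0.5, "dz": 104, "wx": 0, "wy": 0, "wz": 0, "jaw": 0.4}
    - {"dx": -1, "dy": -0.5, "dz": 104, "wx": 0, "wy": 0, "wz": 0, "jaw": 0.4}
    - {"dx": -1, "dy": -0.5, "dz": 104, "wx": 0, "wy": 0, "wz": 0, "jaw": 0.4}

```text
time_s: 36.45
ee_pos: [481.6, -239.7, 27.2]
tcp_rot: [0.989, 0.149, 0.002, -0.003]
contact_force: [-5.4, 11.5, 9.0]
grip_width: 0.553
finger_force: 29.9
```

Call:
arm_command:
  steps:
    - {"dx": 0, "dy": 0, "dz": 0, "wx": 0, "wy": 0, "wz": 0, "jaw": 0.4}
    - {"dx": 0, "dy": 0, "dz": -30, "wx": 0, "wy": 0, "wz": 0, "jaw": 0.4}
    - {"dx": 0, "dy": 0, "dz": -70, "wx": 0, "wy": 0, "wz": 0, "jaw": 0.4}
    - {"dx": 0, "dy": 0, "dz": -70, "wx": 0, "wy": 0, "wz": 0, "jaw": 0.4}

```text
time_s: 36.95
ee_pos: [483.6, -243.7, 100.1]
tcp_rot: [0.989, 0.148, 0.005, 0.002]
contact_force: [0.3, -0.1, -1.7]
grip_width: 0.55
finger_force: 30.0
```

```bash
python3 mv.py 494 7.9 95 -3.3 0
```

```text
[ 483.6 -243.7  100.1] [-0.53 -0.07  1.6   0.    1.59  0.74]
d [  83.7 -237.5    4.5] w [ 0.22 -0.54 20.37]
```

Call:
arm_command:
  steps:
    - {"dx": 10, "dy": -30, "dz": 4, "wx": 0, "wy": 0, "wz": 3, "jaw": 0.4}
    - {"dx": 28, "dy": -80, "dz": 4, "wx": 0, "wy": 0, "wz": 9, "jaw": 0.4}
    - {"dx": 46, "dy": -130, "dz": 4, "wx": 0, "wy": 0, "wz": 15, "jaw": 0.4}
    - {"dx": 64, "dy": -180, "dz": 4, "wx": 0, "wy": 0, "wz": 20.4, "jaw": 0.4}
    - {"dx": 79, "dy": -224, "dz": 4, "wx": 0, "wy": 0, "wz": 20.4, "jaw": 0.4}
    - {"dx": 84, "dy": -237, "dz": 4, "wx": 0, "wy": 0, "wz": 20.4, "jaw": 0.4}
    - {"dx": 84, "dy": -237, "dz": 4, "wx": 0, "wy": 0, "wz": 20.4, "jaw": 0.4}
    - {"dx": 84, "dy": -237, "dz": 4, "wx": 0, "wy": 0, "wz": 20.4, "jaw": 0.4}

```text
time_s: 37.95
ee_pos: [492.1, 7.6, 91.2]
tcp_rot: [1.0, -0.03, 0.001, -0.001]
contact_force: [0.7, -0.1, -1.0]
grip_width: 0.552
finger_force: 30.0
```

```bash
python3 look.py s22 cup_small cup_mid_rim; python3 mv.py 494 7.9 37 -3.3 0;python3 mv.py 548 4.8 37 -3.3 0
```

```text
37.95 [492.1   7.6  91.2] tool x [ 0.998 -0.059  0.002] z [ 0.002  0.001 -1.   ]
cup_small [([115.1, 320.8], 0.88, [567.8, 4.1, 45.0])]
cup_mid_rim [([43.1, 321.7], 0.65, [612.6, 0.8, 45.0])]
[492.2   7.6  91.5] [-0.05 -0.19  1.73  0.    1.59  1.58]
d [ 1.6 -0.3 54.6] w [-0.1  -0.12 -0.14]
[492.2   7.6  91.5] [-0.05 -0.19  1.73  0.    1.59  1.58]
d [55.7 -0.4 54.7] w [-0.1  -0.12 -0.14]
```

Call:
arm_command:
  steps:
    - {"dx": 1, "dy": 0, "dz": 25, "wx": 0, "wy": 0, "wz": 0, "jaw": 0.4}
    - {"dx": 2, "dy": 0, "dz": 48, "wx": 0, "wy": 0, "wz": 0, "jaw": 0.4}
    - {"dx": 3, "dy": 0, "dz": 55, "wx": 0, "wy": 0, "wz": 0, "jaw": 0.4}
    - {"dx": 15, "dy": 0, "dz": 55, "wx": 0, "wy": 0, "wz": 0, "jaw": 0.4}
    - {"dx": 28, "dy": 0, "dz": 55, "wx": 0, "wy": 0, "wz": 0, "jaw": 0.4}
    - {"dx": 41, "dy": 0, "dz": 55, "wx": 0, "wy": 0, "wz": 0, "jaw": 0.4}
    - {"dx": 53, "dy": 0, "dz": 55, "wx": 0, "wy": 0, "wz": 0, "jaw": 0.4}
    - {"dx": 57, "dy": 0, "dz": 55, "wx": 0, "wy": 0, "wz": 0, "jaw": 0.4}

```text
time_s: 39.1
ee_pos: [550.1, 5.6, 36.8]
tcp_rot: [1.0, -0.029, 0.001, -0.001]
contact_force: [-0.4, 1.6, -1.8]
grip_width: 0.553
finger_force: 30.0
```

Call:
arm_command:
  steps:
    - {"dx": 1, "dy": 0, "dz": 2.5, "wx": 0, "wy": 0, "wz": 0, "jaw": 0.4}
    - {"dx": 1, "dy": 0, "dz": 4.5, "wx": 0, "wy": 0, "wz": 0, "jaw": 0.4}
    - {"dx": 1, "dy": 0, "dz": 4.5, "wx": 0, "wy": 0, "wz": 0, "jaw": 0.7}
    - {"dx": 1, "dy": 0, "dz": 4.5, "wx": 0, "wy": 0, "wz": 0, "jaw": 1}
    - {"dx": 1, "dy": 0, "dz": 4.5, "wx": 0, "wy": 0, "wz": 0, "jaw": 1}
    - {"dx": -5, "dy": 0, "dz": -45, "wx": 0, "wy": 0, "wz": 0, "jaw": 1}
    - {"dx": -40, "dy": 0, "dz": -90, "wx": 0, "wy": 0, "wz": 0, "jaw": 1}
    - {"dx": -65, "dy": 0, "dz": -100, "wx": 0, "wy": 0, "wz": 0, "jaw": 1}

```text
time_s: 40.1
ee_pos: [484.8, 9.2, 141.0]
tcp_rot: [1.0, -0.029, 0.004, -0.001]
contact_force: [-0.6, -0.6, -0.5]
grip_width: 0.999
finger_force: 0.0
```

```bash
python3 look.py s23 cup_small cup_small_rim cup_mid_rim;python3 - <<'E'
from fit import *
C=cam('wrist');m=best('wrist','cup_small',[575,4,45],C)
print(m is not None and (m.sum(),fitcup(25,[(C,m)],[622,2,43,-.058],0.05)))
E
python3 mv.py 500 7.5 130 -3.3 25; python3 mv.py 512 6.8 42 -3.3 28
```

```text
40.1 [484.8   9.2 141. ] tool x [ 0.998 -0.058  0.009] z [ 0.009  0.001 -1.   ]
cup_small [([40.6, 321.8], 0.64, [621.1, 1.7, 45.0]), ([237.5, 140.5], 0.3, [463.5, 182.3, 45.0])]
cup_small_rim [([154.2, 321.9], 0.85, [530.7, 6.9, 45.0])]
cup_mid_rim [([50.2, 324.6], 0.57, [613.8, -0.2, 45.0])]
(np.float64(5675.0), (array([ 6.22011114e+02,  9.81708464e-01,  3.15426278e+01, -6.00863929e-02]), np.float64(0.02844589833988742)))
[484.3   9.2 135.9] [-0.05 -0.23  1.69  0.    1.68  1.58]
d [15.7  0.7  5.9] w [-0.1  24.9  -0.06]
[484.3   9.2 135.9] [-0.05 -0.23  1.69  0.    1.68  1.58]
d [27.6  0.9 94. ] w [-0.1  27.9  -0.06]
```

Call:
arm_command:
  steps:
    - {"dx": 8, "dy": 0.4, "dz": 5, "wx": 0, "wy": 10, "wz": 0, "jaw": 0.43}
    - {"dx": 15, "dy": 0.7, "dz": 15, "wx": 0, "wy": 20, "wz": 0, "jaw": 0.43}
    - {"dx": 24, "dy": 0.8, "dz": 45, "wx": 0, "wy": 30, "wz": 0, "jaw": 0.43}
    - {"dx": 27, "dy": 0.9, "dz": 80, "wx": 0, "wy": 30, "wz": 0, "jaw": 0.43}
    - {"dx": 27.5, "dy": 0.9, "dz": 95, "wx": 0, "wy": 30, "wz": 0, "jaw": 0.43}
    - {"dx": 27.5, "dy": 0.9, "dz": 95, "wx": 0, "wy": 30, "wz": 0, "jaw": 0.43}

```text
time_s: 41.1
ee_pos: [511.6, 6.8, 40.6]
tcp_rot: [0.966, -0.028, 0.258, 0.007]
contact_force: [-0.4, -0.3, -0.1]
grip_width: 0.429
finger_force: 0.0
```

```bash
python3 mv.py 530 5.8 41 -3.3 30; python3 mv.py 577 3.1 42 -3.3 30
```

```text
[511.6   6.8  40.6] [-0.05 -0.63  2.23 -0.    1.01  1.58]
d [16.2 -0.1  8.8] w [-0.08  0.04 -0.09]
[511.6   6.8  40.6] [-0.05 -0.63  2.23 -0.    1.01  1.58]
d [57.5 -0.1 31.5] w [-0.08  0.04 -0.09]
```

Call:
arm_command:
  steps:
    - {"dx": 8, "dy": 0, "dz": 4.4, "wx": 0, "wy": 0, "wz": 0, "jaw": 0.43}
    - {"dx": 15, "dy": 0, "dz": 8.2, "wx": 0, "wy": 0, "wz": 0, "jaw": 0.43}
    - {"dx": 22, "dy": 0, "dz": 12, "wx": 0, "wy": 0, "wz": 0, "jaw": 0.43}
    - {"dx": 29, "dy": 0, "dz": 15.8, "wx": 0, "wy": 0, "wz": 0, "jaw": 0.43}
    - {"dx": 36, "dy": 0, "dz": 19.7, "wx": 0, "wy": 0, "wz": 0, "jaw": 0.43}
    - {"dx": 43, "dy": 0, "dz": 23.5, "wx": 0, "wy": 0, "wz": 0, "jaw": 0.43}
    - {"dx": 50, "dy": 0, "dz": 27.4, "wx": 0, "wy": 0, "wz": 0, "jaw": 0.43}
    - {"dx": 57, "dy": 0, "dz": 31.2, "wx": 0, "wy": 0, "wz": 0, "jaw": 0.43}

```text
time_s: 42.1
ee_pos: [577.1, 3.1, 43.3]
tcp_rot: [0.965, -0.028, 0.26, 0.007]
contact_force: [-1.9, -0.3, 0.9]
grip_width: 0.437
finger_force: 0.8
```

```bash
python3 look.py s24 cup_small_rim cup_mid_rim cup_small;  python3 mv.py 567 3.7 44 -3.3 50
```

```text
42.1 [577.1   3.1  43.3] tool x [ 0.863 -0.051  0.502] z [ 0.501 -0.027 -0.865]
cup_small_rim [([228.1, 318.1], 0.72, [586.6, 5.0, 45.0]), ([17.3, 110.5], 0.71, [758.5, 154.2, 45.0])]
cup_mid_rim []
cup_small [([36.2, 469.8], 0.57, [723.1, -114.4, 45.0])]
[576.6   3.1  43. ] [-0.05 -0.4   2.08 -0.    0.94  1.58]
d [-7.8 -0.  -5.6] w [-0.07 19.9  -0.1 ]
```

Pushing well: the small's rim reads about 586.6 with 2 N. Now back off, steepen the tilt and push again.

Call:
arm_command:
  steps:
    - {"dx": -8, "dy": 0, "dz": -5.5, "wx": 0, "wy": 0, "wz": 0, "jaw": 0.43}
    - {"dx": -8, "dy": 0, "dz": -5.5, "wx": 0, "wy": 10, "wz": 0, "jaw": 0.43}
    - {"dx": -8, "dy": 0, "dz": -5.5, "wx": 0, "wy": 20, "wz": 0, "jaw": 0.43}
    - {"dx": -8, "dy": 0, "dz": -5.5, "wx": 0, "wy": 20, "wz": 0, "jaw": 0.43}
    - {"dx": -8, "dy": 0, "dz": -5.5, "wx": 0, "wy": 20, "wz": 0, "jaw": 0.43}

```text
time_s: 42.92
ee_pos: [568.1, 3.6, 47.2]
tcp_rot: [0.905, -0.027, 0.424, 0.011]
contact_force: [0.9, -0.1, 0.6]
grip_width: 0.428
finger_force: 0.0
```

```bash
python3 look.py s25 cup_small_rim cup_mid_rim;python3 mv.py 580 2.9 42 -3.3 50;  python3 mv.py 598 1.9 42 -3.3 50
```

```text
42.925 [568.1   3.6  47.2] tool x [ 0.638 -0.039  0.769] z [ 0.768 -0.043 -0.639]
cup_small_rim [([214.6, 319.5], 0.6, [590.4, 4.0, 45.0])]
cup_mid_rim []
[569.2   3.5  48.4] [-0.05 -0.71  2.41 -0.01  0.56  1.58]
d [ 2.  -0.  12.4] w [-0.04 -0.34 -0.11]
[569.2   3.5  48.4] [-0.05 -0.71  2.41 -0.01  0.56  1.58]
d [13.5 -0.1 26.3] w [-0.04 -0.34 -0.11]
```

Call:
arm_command:
  steps:
    - {"dx": 0.5, "dy": 0, "dz": 9, "wx": 0, "wy": 0, "wz": 0, "jaw": 0.43}
    - {"dx": 2.5, "dy": 0, "dz": 13, "wx": 0, "wy": 0, "wz": 0, "jaw": 0.43}
    - {"dx": 5, "dy": 0, "dz": 16, "wx": 0, "wy": 0, "wz": 0, "jaw": 0.43}
    - {"dx": 7.5, "dy": 0, "dz": 19, "wx": 0, "wy": 0, "wz": 0, "jaw": 0.43}
    - {"dx": 10, "dy": 0, "dz": 22, "wx": 0, "wy": 0, "wz": 0, "jaw": 0.43}
    - {"dx": 11.5, "dy": 0, "dz": 24, "wx": 0, "wy": 0, "wz": 0, "jaw": 0.43}
    - {"dx": 12.5, "dy": 0, "dz": 25, "wx": 0, "wy": 0, "wz": 0, "jaw": 0.43}
    - {"dx": 12.5, "dy": 0, "dz": 25, "wx": 0, "wy": 0, "wz": 0, "jaw": 0.43}

```text
time_s: 44.08
ee_pos: [594.1, 2.1, 37.6]
tcp_rot: [0.905, -0.027, 0.423, 0.011]
contact_force: [-0.8, 0.1, 0.8]
grip_width: 0.427
finger_force: 0.3
```

Call:
arm_command:
  steps:
    - {"dx": 1.2, "dy": 0, "dz": 0.8, "wx": 0, "wy": 0, "wz": 0, "jaw": 0.43}
    - {"dx": 2.2, "dy": 0, "dz": 1.5, "wx": 0, "wy": 0, "wz": 0, "jaw": 0.43}
    - {"dx": 3.1, "dy": 0, "dz": 2.3, "wx": 0, "wy": 0, "wz": 0, "jaw": 0.43}
    - {"dx": 3.8, "dy": 0, "dz": 3.1, "wx": 0, "wy": 0, "wz": 0, "jaw": 0.43}
    - {"dx": 3.8, "dy": 0, "dz": 3.1, "wx": 0, "wy": 0, "wz": 0, "jaw": 0.43}

```text
time_s: 44.7
ee_pos: [598.9, 1.8, 38.5]
tcp_rot: [0.905, -0.027, 0.423, 0.011]
contact_force: [-0.8, -0.2, 0.5]
grip_width: 0.43
finger_force: 0.3
```

Call:
arm_command:
  steps:
    - {"dx": 0.4, "dy": 0, "dz": 0.4, "wx": 0, "wy": 0, "wz": 0, "jaw": 0.43}
    - {"dx": 0.8, "dy": 0, "dz": 0.9, "wx": 0, "wy": 0, "wz": 0, "jaw": 0.43}
    - {"dx": 1.2, "dy": 0, "dz": 1.4, "wx": 0, "wy": 0, "wz": 0, "jaw": 0.43}

```text
time_s: 45.08
ee_pos: [600.8, 1.7, 38.6]
tcp_rot: [0.905, -0.027, 0.424, 0.011]
contact_force: [-1.8, 0.4, 0.6]
grip_width: 0.431
finger_force: 0.5
```

Call:
arm_command:
  steps:
    - {"dx": 0.4, "dy": 0, "dz": 0.4, "wx": 0, "wy": 0, "wz": 0, "jaw": 0.43}
    - {"dx": 0.8, "dy": 0, "dz": 0.9, "wx": 0, "wy": 0, "wz": 0, "jaw": 0.43}

```text
time_s: 45.32
ee_pos: [601.6, 1.6, 38.1]
tcp_rot: [0.906, -0.027, 0.423, 0.011]
contact_force: [-8.8, 0.5, 2.9]
grip_width: 0.434
finger_force: 3.8
```

Call:
arm_command:
  steps:
    - {"dx": 0.4, "dy": 0, "dz": 0.4, "wx": 0, "wy": 0, "wz": 0, "jaw": 0.43}
    - {"dx": 0.6, "dy": 0, "dz": 0.7, "wx": 0, "wy": 0, "wz": 0, "jaw": 0.43}

```text
time_s: 45.58
ee_pos: [602.1, 1.7, 37.7]
tcp_rot: [0.906, -0.027, 0.422, 0.011]
contact_force: [-16.0, 0.7, 6.7]
grip_width: 0.43
finger_force: 7.9
```

The hard stop came at TCP x ≈601.6, as predicted (5 mm short of the mid's stop). Backing off slowly, then checking numerically.

Call:
arm_command:
  steps:
    - {"dx": -1, "dy": 0, "dz": -1.2, "wx": 0, "wy": 0, "wz": 0, "jaw": 0.43}
    - {"dx": -2.5, "dy": 0, "dz": -3, "wx": 0, "wy": 0, "wz": 0, "jaw": 0.43}
    - {"dx": -6, "dy": 0, "dz": -7, "wx": 0, "wy": 0, "wz": 0, "jaw": 0.43}
    - {"dx": -10, "dy": 0, "dz": -13, "wx": 0, "wy": 0, "wz": 0, "jaw": 0.43}
    - {"dx": -13, "dy": 0, "dz": -18, "wx": 0, "wy": 0, "wz": 0, "jaw": 0.43}
    - {"dx": -13, "dy": 0, "dz": -18, "wx": 0, "wy": 0, "wz": 0, "jaw": 0.43}

```text
time_s: 46.32
ee_pos: [580.5, 2.9, 40.6]
tcp_rot: [0.905, -0.027, 0.424, 0.011]
contact_force: [0.1, 0.8, 0.4]
grip_width: 0.43
finger_force: 0.0
```

```bash
python3 look.py s26 cup_small_rim cup_mid_rim cup_large_rim; python3 mv.py 525 6 165 -3.3 0; python3 - <<'E'
from fit import *
C=cam('wrist')
for n in ('cup_small','cup_mid','cup_large'):
    for g in cams.regions_of('wrist',n)[:2]:
        print(n,round(g['confidence'],2),g['extent'],int(g['pixels'].sum()))
# expected outline of rims at rack x 19/24/29
for n,x,z,r in(('small',19,48.5,25),('mid',24,52,31.5),('large',29,55.7,38)):
    c,s=np.cos(-.058),np.sin(-.058);o=[591+c*x,2.3+s*x,z];q=np.array([proj(C,[o[0]+.058*r*np.sin(a),o[1]+r*np.sin(a),o[2]+r*np.cos(a)]) for a in np.linspace(0,6.28,60)])
    print(n,'expected rim rows',q[:,0].min().round(1),q[:,0].max().round(1),'cols',q[:,1].min().round(1),q[:,1].max().round(1))
E
```

```text
46.325 [580.5   2.9  40.6] tool x [ 0.639 -0.039  0.768] z [ 0.767 -0.043 -0.64 ]
cup_small_rim [([200.8, 319.8], 0.84, [608.9, 2.7, 45.0]), ([142.3, 534.4], 0.83, [653.9, -161.9, 45.0])]
cup_mid_rim []
cup_large_rim []
[580.8   2.8  40.4] [-0.05 -0.64  2.38 -0.01  0.52  1.58]
d [ 5.980e+01 -1.000e-01 -1.228e+02] w [ -0.09 -50.15  -0.08]
cup_small 0.68 [279.3, 156.5, 79.6, 64.3] 4326
cup_small 0.6 [162.7, 80.8, 34.7, 23.2] 448
cup_mid 0.87 [273.5, 131.2, 99.9, 74.8] 2538
cup_large 0.77 [259.5, 79.5, 121.6, 114.4] 5851
small expected rim rows 169.2 217.8 cols 282.0 362.1
mid expected rim rows 149.8 214.3 cols 271.4 372.6
large expected rim rows 128.8 210.7 cols 260.6 383.3
```

Call:
arm_command:
  steps:
    - {"dx": 5, "dy": 0, "dz": -35, "wx": 0, "wy": -5, "wz": 0, "jaw": 0.43}
    - {"dx": 25, "dy": 0, "dz": -75, "wx": 0, "wy": -15, "wz": 0, "jaw": 0.43}
    - {"dx": 48, "dy": 0, "dz": -105, "wx": 0, "wy": -25, "wz": 0, "jaw": 0.43}
    - {"dx": 60, "dy": 0, "dz": -123, "wx": 0, "wy": -35, "wz": 0, "jaw": 0.43}
    - {"dx": 60, "dy": 0, "dz": -123, "wx": 0, "wy": -45, "wz": 0, "jaw": 0.43}
    - {"dx": 60, "dy": 0, "dz": -123, "wx": 0, "wy": -50, "wz": 0, "jaw": 0.43}
    - {"dx": 60, "dy": 0, "dz": -123, "wx": 0, "wy": -50, "wz": 0, "jaw": 0.43}

```text
time_s: 47.55
ee_pos: [525.8, 5.7, 163.7]
tcp_rot: [1.0, -0.029, -0.0, -0.001]
contact_force: [-1.2, 0.8, -1.0]
grip_width: 0.431
finger_force: 0.0
```

```bash
python3 look.py s27 cup_small_rim cup_mid_rim; python3 - <<'E'
from fit import *
for n in ('scene','top'): cams.capture(n)
for t in ('teapot','plate','succulent','cup_large','rack_stop'): print(t,[np.round(cams.place_of(n,t)[0]['point']).tolist() for n in('scene','top') if cams.place_of(n,t)])
C=cam('wrist')
for n in ('cup_small','cup_mid','cup_large'):
    for g in cams.regions_of('wrist',n)[:1]:
        r,c=np.argwhere(g['pixels']).T; i=r>=r.max()-1
        for z in (23.5,20.5,17.7): print(n,z,atz(C,(r.max()+.5,c[i].mean()),z).round(1),end=' ')
        print(round(g['confidence'],2),g['extent'])
E
```

```text
47.55 [525.8   5.7 163.7] tool x [ 0.998 -0.058 -0.   ] z [ 0.     0.002 -1.   ]
cup_small_rim [([26.5, 516.9], 0.62, [669.4, -171.8, 45.0])]
cup_mid_rim []
teapot [[174.0, 236.0], [166.0, 415.0]]
plate [[335.0, 403.0], [167.0, 197.0]]
succulent [[138.0, 284.0], [236.0, 425.0]]
cup_large [[245.0, 298.0], [153.0, 300.0]]
rack_stop [[243.0, 297.0], [154.0, 303.0]]
cup_small 23.5 [ 659.8 -162.3   23.5] cup_small 20.5 [ 660.5 -163.9   20.5] cup_small 17.7 [ 661.1 -165.5   17.7] 0.55 [463.6, 0.6, 81.8, 42.9]
cup_large 23.5 [636.4   0.7  23.5] cup_large 20.5 [636.8   0.7  20.5] cup_large 17.7 [637.3   0.7  17.7] 0.61 [275.9, 0.2, 86.9, 80.0]
```

```bash
python3 -c "
from station import workorder;print(workorder.sign_off())"
```

```text
the job is handed in; nothing more can be done
None
```

The job is handed in at about 48 s of the 72 s: the mid tumbler was pushed home first (it slipped out once and was re-seated with a peak push of about 43 N), then the small one, both ending on a hard stop with the set against the end board; the teapot, plate and plant read the same as at the start, but the finished nest was checked only by numbers, because I had viewed 13 pictures against the limit of 10.

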